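Pack the pipe flow-measuring kit into its case

TASK

The measurement in the gallery is finished: pack the four blue-marked pieces (handheld meter, sensor block, round probe, battery) into the open green case, each right way up and fully down in the recess made for its shape, and set them down gently rather than dropping them. Leave the orange-marked sensor block and probe where they are; they belong to the other crew.

Things in the scene. Friction and masses are not known exactly. Their poses are not given: they have to be found in the camera images.
- meter: Handheld flow meter to be packed: grey box 104 (x) x 52 (y) x 36 (z) mm, screen and keys on top, blue tape round one end. Lies flat on the bench, screen up. Origin: centre of its underside, z up. About 0.3 kg. Either way round in its recess is right.
- block: Clamp-on Doppler sensor block to be packed: bare aluminium bar 34 wide (y), 38 high (z), housing 76 mm long plus a 14 mm round connector at its +x end (90 mm overall), broad blue tape round the other end. Lies flat, scale marks up. Origin: under the middle of the overall length, on the underside. About 0.2 kg. Either way round in its recess is right.
- probe: Round wall-thickness probe to be packed: steel cylinder 32 mm diameter, 42 mm high, blue top face and blue ring, with a brass connector 12 mm diameter on top (53 mm overall). Stands upright. Origin: centre of its underside. About 0.15 kg.
- battery: Battery to be packed: black box 66 (x) x 46 (y) x 42 (z) mm with blue tape round it and three brass contacts on top. Origin: centre of its underside. About 0.3 kg. Either way round in its recess is right.
- block_other: Sensor block of the same shape and size as the one to be packed, but with orange tape: another crew's, to be left alone. Origin as for that one.
- probe_other: Round probe of the same shape and size as the one to be packed, but with orange top and ring: another crew's, to be left alone. Origin as for that one.
- inset_meter: Fixed dark grey inset 131 (x) x 91 (y) x 52 mm, one of four that fill the green case two by two in changing order. Origin: centre of its underside, 6 mm above the bench. Recess centred on it, 12 mm deep, white floor 40 mm above the origin. Recess for the meter: the largest rectangle, 118 (x) x 66 (y) mm. The case is fixed, 280 x 200 mm, rim 60 mm above the bench.
- inset_block: Fixed dark grey inset 131 (x) x 91 (y) x 52 mm, one of four that fill the green case two by two in changing order. Origin: centre of its underside, 6 mm above the bench. Recess centred on it, 12 mm deep, white floor 40 mm above the origin. Recess for the sensor block: the long narrow one, 104 (x) x 48 (y) mm. The case's 280 mm side runs along the insets' x.
- inset_probe: Fixed dark grey inset 131 (x) x 91 (y) x 52 mm, one of four that fill the green case two by two in changing order. Origin: centre of its underside, 6 mm above the bench. Recess centred on it, 12 mm deep, white floor 40 mm above the origin. Recess for the probe: round, 46 mm diameter. The case's lid lies folded flat on the bench beyond its +y side, also 60 mm high.
- inset_battery: Fixed dark grey inset 131 (x) x 91 (y) x 52 mm, one of four that fill the green case two by two in changing order. Origin: centre of its underside, 6 mm above the bench. Recess centred on it, 12 mm deep, white floor 40 mm above the origin. Recess for the battery: the short rectangle, 80 (x) x 60 (y) mm.
There are look-alikes about, which are no part of the job. What is shaped like the probe but pink or white is not meant. Leave any brown or pink look-alike of the block alone.

How it is judged:
At the end, for the whole second after the job is handed in: Each blue piece rests in its own recess: within 13 mm of the centre, underside within 4 mm of the floor, upright within 0.15 rad, long pieces in line within 0.35 rad (either way round), at rest. The orange block and probe are upright, within 25 mm of where they began (horizontal distance between meter and inset_meter below 0.013 m and z of meter in the frame of inset_meter between 0.036 and 0.044 m and angle between each of meter, block, probe, battery, block_other, probe_other's own z axis and vertical below 0.15 rad and linear speed of each of meter, block, probe, battery below 0.02 m/s and angle between the x axis of meter and the x axis of inset_meter, either way round below 0.35 rad and horizontal distance between block and inset_block below 0.013 m and z of block in the frame of inset_block between 0.036 and 0.044 m and angle between the x axis of block and the x axis of inset_block, either way round below 0.35 rad and horizontal distance between probe and inset_probe below 0.013 m and z of probe in the frame of inset_probe between 0.036 and 0.044 m and horizontal distance between battery and inset_battery below 0.013 m and z of battery in the frame of inset_battery between 0.036 and 0.044 m and angle between the x axis of battery and the x axis of inset_battery, either way round below 0.35 rad and distance of each of block_other, probe_other from where it was at the start of the episode below 0.025 m); the robot touches nothing.
It fails at once if the orange-marked sensor block or probe is picked up or pushed away (moved more than 25 mm) (distance of any of block_other, probe_other from where it was at the start of the episode above 0.025 m).
It fails at once if a piece of the kit is dropped or thrown (falls freely faster than 0.8 m/s, a drop of more than about 30 mm) ((contact force between meter and anything else below 0.01 N and linear speed of meter above 0.8 m/s) or (contact force between block and anything else below 0.01 N and linear speed of block above 0.8 m/s) or (contact force between probe and anything else below 0.01 N and linear speed of probe above 0.8 m/s) or (contact force between battery and anything else below 0.01 N and linear speed of battery above 0.8 m/s)).
It also fails if it takes over 112 s, if anything falls off the work surface, if the arm or the gripper's body presses on something with over 40 N, if the wrist force passes 120 N, or if a joint passes its speed limit or range.

ROBOT

A 7-joint arm with a two-finger parallel gripper is mounted at the origin on the work surface. World frame = base frame: x ahead of the robot, y to its left, z up, the work surface at z = 0. Lengths are in m, angles in rad, forces in N, time in s.
With the tool pointing down it reaches from about 0.4 to 0.875 m from the base axis. Payload 19.3 kg.
Tool frame: the origin (TCP) lies at the very end of the fingers, on their centre line; the grasp point (between the pads) lies 19 mm behind it; z points along the fingers, y is the direction in which the jaws open and shut (so a half turn about z gives the same grasp; the last joint's range is limited). The gripper opens to 85 mm and grips with 20 to 120 N. Pads are 22 mm wide; open, the fingers measure 114 mm over their backs; the gripper's body (76 mm by 85 mm) begins 54 mm behind the grasp point. The pads swing forward as they close: fully open they stand 13 mm farther back than shut.
Start: joints at [-1.253, 0.521, -0.036, 1.599, 0.021, 1.021, -0.113], TCP at [0.236, 0.579, 0.196] pointing down, gripper open.
Joint ranges: [-2.91, 2.91], [-0.3, 2.13], [-1.5, 1.42], [0.17, 2.43], [-1.26, 4.41], [0.16, 1.93], [-2.52, 2.52]. Speed limits (rad/s): [1.89, 1.89, 2.39, 2.39, 3.01, 3.01, 3.01].

INTERFACE

Orientations are given as a unit quaternion [w, x, y, z].
In Python, from bench import manip gives the robot as it stands. The module is installed in compiled form; this text tells all that it offers.
- The arm moves only by the tool carry_out, never from a script. Its argument "moves" is a list of rows, each a list of 3 entries, a list of its own where there are three numbers: the closure in counts, from 0 (fully open) to 255 (shut), then the shift along the tool's x, y, z in m, then the turn about the tool's z in degrees. A call has 1 to 20 rows; each row shifts and turns the commanded pose from where the row before left it, along the tool's axes as they then stand; what a row does not reach is not made up. A row lasts 1/12 s, in which the tool goes at most 41.7 mm and 7.16 degrees, less where a joint would pass 70% of its speed; a pose out of reach is approached as far as the arm can. A call is refused whole if a number of a shift passes 0.0417 or a number of a turn 7.16, either way. A call with a gripper value outside its range is refused whole. The fingers move at their own pace and stop on an object; the grip force is fixed at half the most. Time passes only in rows, so rows that do not move let the fingers close. It gives the time, the measured TCP pose, the force and the opening at its end, in the units of the state.
- manip.state(): the state, without advancing time (a new reading comes with each control period).
- manip.get_image(name): name is "scene" or "top" or "wrist"; returns the picture (420x560x3 uint8, red, green, blue); there is no depth.
- manip.get_calibration(name): a dict with "K" (3x3 intrinsics, pixels), "k1" (the pictures are not rectified: a ray, as slopes to the right and down, at radius r is drawn at 1 + k1 r^2 times it, then the intrinsics apply), "rvec" (rotation vector, rad) and "tvec" (3), from world to camera coordinates, as OpenCV has them. Camera axes: x right, y down, z forward; pixel columns grow to the right and rows downward; lengths in m; the calibration is good to about 2 mm. A picture is of the moment at which its call begins: read the wrist's pose just before it. get_calibration takes no time and is no camera call; for the wrist camera it gives the pose at the moment of the call.
- manip.close_job(): hands the job in, once; it reports no verdict.
Trained networks look in the newest picture that a camera, given by its name, has taken for a name from the list of things; names that differ only in an ending like _2 or _b are one class to them, and where a whole thing is asked for, a point or a joint stands for the part that bears it (a point fixed in the world has none). Each returns a list of dicts, best first, with "conf" (0 to 1); they miss things now and then, are a little off and sometimes report something else, mostly with a low value. They report only what shows in the picture. A call takes as long as a camera call. They do not tell look-alikes from the thing itself.
- manip.recognise(camera, thing): "location" ([column, row] in pixels, amid what is visible of it).
- manip.pinpoint(camera, thing): "location" ([column, row] in pixels: a listed point, or the origin of a listed thing).
The state is a dict: "time": time; "joints": joint angles; "qvel": joint speeds; "tau": joint torques, N m; "position": TCP position; "orientation": TCP orientation; "contact_force": force on the tool from outside, world axes, zero at the start; "wrist_torque": the same for the moment, N m; "grip_width": finger opening in m.
Only numpy, scipy, OpenCV 4.12 (cv2) and the standard library are available. Lean on these libraries where they do the work, as an engineer would, in place of code of your own. Each camera call takes 0.05 s, during which the arm holds its last target.

## Working session

There is one attempt and no reset: what is moved stays moved. The work goes in short steps, Python scripts to look and compute and a tool call to move; the robot and the scene stay as the last step left them, time stands still between calls to the robot, and variables do not carry over. Pictures are saved under pics/ and viewed, and the job is handed in when it is done.

Besides the shell and the picture viewer there is one more tool, called after ">>>" in YAML: its name, and indented under it one key for each argument. carry_out: Moves the arm, as the interface text tells. Its arguments: {"type":"object","properties":{"moves":{"type":"array"}},"required":["moves"]}

```bash
mkdir -p pics; python3 - <<'E'
from bench import manip
import cv2,numpy as np
print(manip.state())
for n in ["scene","top","wrist"]:
    im=manip.get_image(n); cv2.imwrite(f"pics/{n}0.png",im[:,:,::-1])
    c=manip.get_calibration(n); print(n,c)
E
```

```text
{'time': 0.0, 'joints': array([-1.25321315,  0.52200929, -0.03629806,  1.59997597,  0.02118869,
        1.02109459, -0.11280433]), 'qvel': array([ 0.00017141,  0.00085896, -0.00185256, -0.00110874, -0.00114429,
        0.00018682, -0.0010036 ]), 'tau': array([ 1.76061849e-04, -9.27114058e+01,  1.98028632e+00, -3.69930339e+01,
        1.79184624e-02,  8.32136313e-03, -2.47939585e-05]), 'position': array([0.23624817, 0.57824028, 0.19504049]), 'orientation': array([-6.52997599e-05,  1.92701669e-01,  9.81257236e-01, -5.47443778e-04]), 'contact_force': array([-0.8116666 , -0.74555396,  0.80587236]), 'wrist_torque': array([-0.02587572,  0.02419485, -0.00660891]), 'grip_width': 0.08545138986993703}
scene {'K': array([[414.86381505,   0.        , 274.87938829],
       [  0.        , 414.86381505, 216.81565073],
       [  0.        ,   0.        ,   1.        ]]), 'k1': -0.08569226652556441, 'rvec': array([ 1.87831429,  1.91879661, -0.57466288]), 'tvec': array([ 0.07900309, -0.46099593,  1.17300556])}
top {'K': array([[400.54298684,   0.        , 274.39654517],
       [  0.        , 400.54298684, 207.3504758 ],
       [  0.        ,   0.        ,   1.        ]]), 'k1': -0.10125803271074042, 'rvec': array([ 2.1438466 , -2.13246099,  0.18944965]), 'tvec': array([-0.08196246,  0.58269511,  0.76840795])}
wrist {'K': array([[326.05809643,   0.        , 277.43860161],
       [  0.        , 326.05809643, 209.14233215],
       [  0.        ,   0.        ,   1.        ]]), 'k1': -0.05432924005144816, 'rvec': array([-2.40804987, -1.61764709, -0.22715544]), 'tvec': array([-0.62507896, -0.03560732,  0.37853216])}
```

View pics/scene0.png

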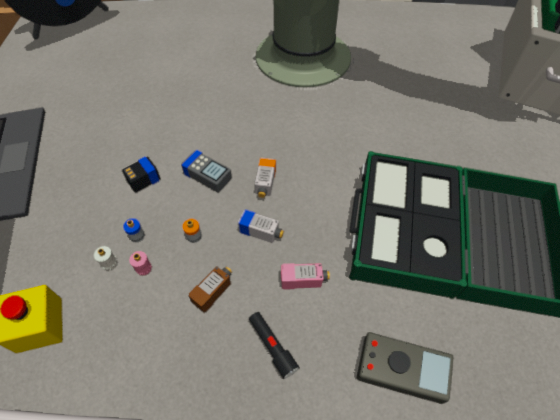

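View pics/top0.png

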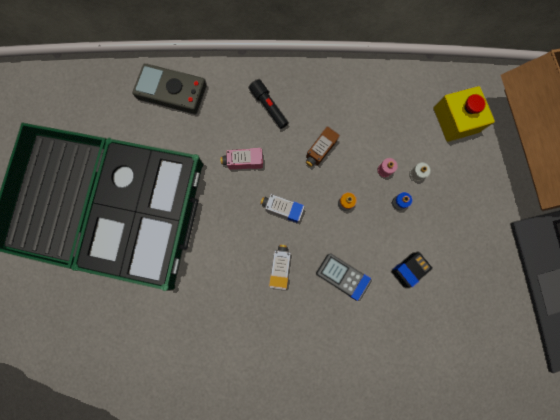

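View pics/wrist0.png

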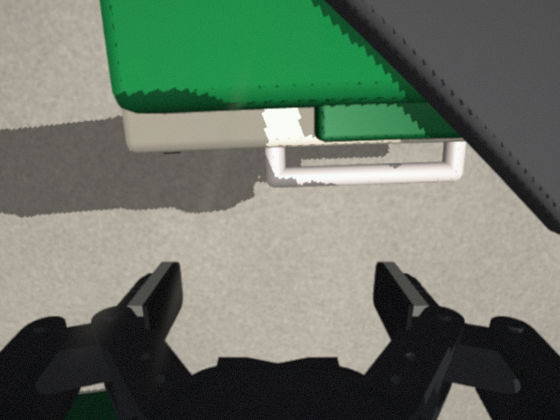

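The scene shows the blue meter, block, probe and battery on the bench, with orange, pink, white and brown look-alikes beside them. In the top view the blue meter is at (344,277), block (284,208), probe (404,200) and battery (412,270). The case recesses there are probe (122,177), block (166,186), battery (107,240) and meter (151,248). Next I'll measure all of these.

```bash
cat > h.py <<'E'
import numpy as np,cv2
from bench import manip
def cal(n):
    c=manip.get_calibration(n); R=cv2.Rodrigues(c["rvec"])[0]
    return c["K"],np.array([c["k1"],0,0,0.]),R,np.array(c["tvec"]).reshape(3),c["rvec"]
def ray(c,px):
    K,d,R,t,_=c
    u=cv2.undistortPoints(np.array([[px]],float),K,d)[0,0]
    return -R.T@t, R.T@np.array([u[0],u[1],1.])
def at_z(c,px,z):
    o,r=ray(c,px); return o+r*(z-o[2])/r[2]
def proj(c,P):
    K,d,R,t,rv=c
    return cv2.projectPoints(np.array(P,float).reshape(-1,1,3),rv,t,K,d)[0].reshape(-1,2)
def box(c,o,yaw,L,W,z0,z1):
    ca,sa=np.cos(yaw),np.sin(yaw); P=[]
    for z in (z0,z1):
        for sx,sy in ((1,1),(-1,1),(-1,-1),(1,-1)):
            P.append([o[0]+ca*sx*L/2-sa*sy*W/2,o[1]+sa*sx*L/2+ca*sy*W/2,z])
    return P
E
python3 - <<'E'
from h import *
np.set_printoptions(precision=4,suppress=True)
T=["meter","block","probe","battery","block_other","probe_other"]
I=["inset_meter","inset_block","inset_probe","inset_battery"]
for cam in ["top","scene"]:
    c=cal(cam); manip.get_image(cam)
    for t in T+I:
        z=0 if t in T else 0.006
        for r in manip.pinpoint(cam,t):
            if r["conf"]>0.2: print(cam,t,round(r["conf"],2),np.round(r["location"],1),at_z(c,r["location"],z)[:2])
print(manip.state()["time"])
for n in ("top","scene"):
    im=manip.get_image(n); 
    cv2.imwrite(f"pics/{n}_case.png",cv2.resize(im[110:300,0:210] if n=="top" else im[140:310,340:560],None,fx=3.5,fy=3.5,interpolation=2)[:,:,::-1])
    cv2.imwrite(f"pics/{n}_obj.png",cv2.resize(im[120:310,220:440] if n=="top" else im[140:310,80:340],None,fx=3,fy=3,interpolation=2)[:,:,::-1])
E
```

```text
top meter 0.82 [339.6 278.6] [ 0.4392 -0.2181]
top block 0.96 [316.3 150. ] [ 0.7217 -0.1722]
top block 0.88 [242.5 162.2] [ 0.6923 -0.0083]
top block 0.73 [155.6 249.2] [0.4989 0.175 ]
top block 0.71 [284.2 207.7] [ 0.5908 -0.1005]
top block 0.67 [395.4 203.9] [ 0.6008 -0.3451]
top probe 0.82 [382.7 169.2] [ 0.6791 -0.3201]
top probe 0.75 [414.7 174.2] [ 0.6686 -0.3926]
top probe 0.57 [399.2 202.7] [ 0.6035 -0.3538]
top battery 0.7 [409.5 269.3] [ 0.4583 -0.3701]
top block_other 0.61 [280.6 266.4] [ 0.4647 -0.093 ]
top probe_other 0.75 [344.1 202.3] [ 0.6036 -0.2313]
top inset_meter 0.89 [155.4 249.8] [0.4972 0.1737]
top inset_block 0.9 [173.4 188. ] [0.6318 0.141 ]
top inset_probe 0.64 [130.8 183.5] [0.6416 0.2363]
top inset_battery 0.58 [115.5 241.1] [0.5148 0.262 ]
scene meter 0.66 [209.5 173.6] [ 0.437  -0.2174]
scene meter 0.36 [144.  179.8] [ 0.4569 -0.3649]
scene meter 0.21 [428.6 202.8] [0.5084 0.2672]
scene block 0.89 [305.5 281.1] [ 0.697  -0.0042]
scene block 0.88 [259.5 234. ] [ 0.5938 -0.0969]
scene block 0.82 [213.6 290.1] [ 0.7193 -0.1789]
scene probe 0.95 [111.2 261.2] [ 0.6634 -0.3916]
scene probe 0.55 [136.5 235.4] [ 0.6026 -0.3519]
scene probe 0.55 [142.3 267. ] [ 0.6744 -0.3255]
scene probe 0.51 [429.5 204.7] [0.5134 0.2683]
scene battery 0.95 [147.  180.4] [ 0.4585 -0.3577]
scene block_other 0.8 [267.4 184.8] [ 0.4667 -0.0849]
scene probe_other 0.64 [193.2 237.6] [ 0.6052 -0.2326]
scene inset_meter 0.7 [383.1 197.8] [0.5015 0.1667]
scene inset_block 0.88 [383.2 244.7] [0.6177 0.1531]
scene inset_probe 0.58 [428.2 257. ] [0.6443 0.2403]
scene inset_battery 0.75 [428.5 201.6] [0.5094 0.2649]
scene inset_battery 0.34 [144.5 180.6] [ 0.4638 -0.3608]
1.25
```

View pics/top_case.png

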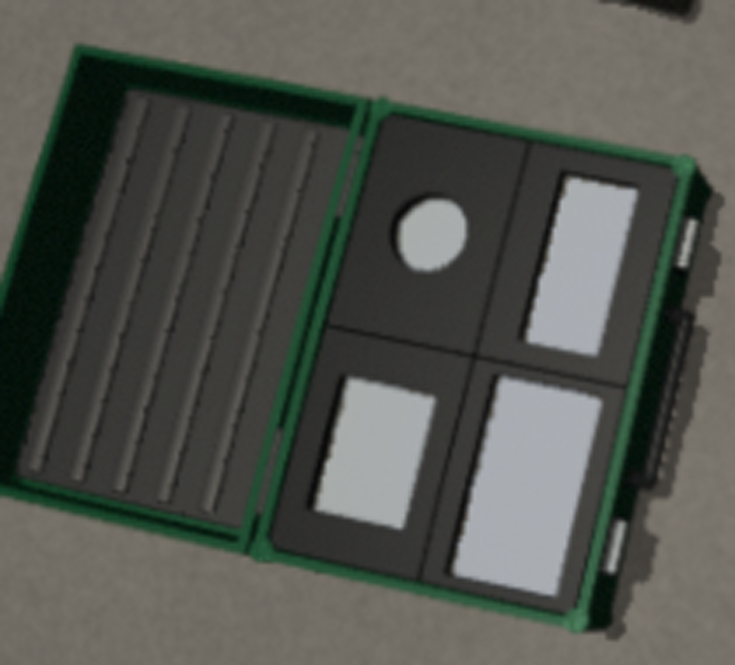

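View pics/top_obj.png

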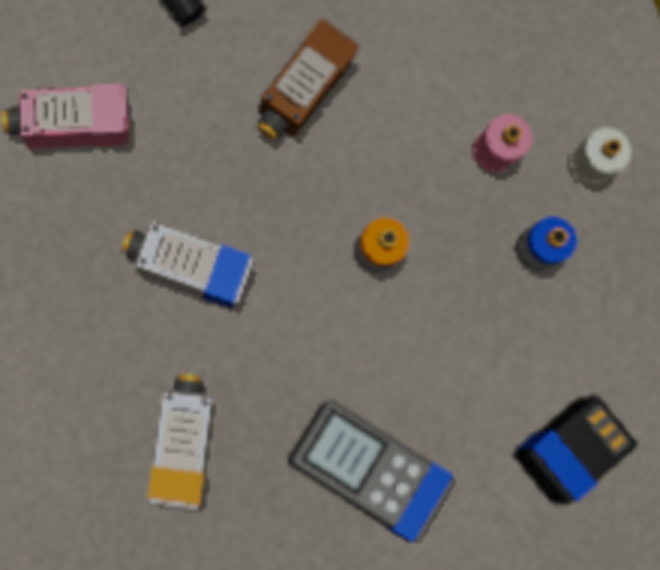

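View pics/scene_obj.png

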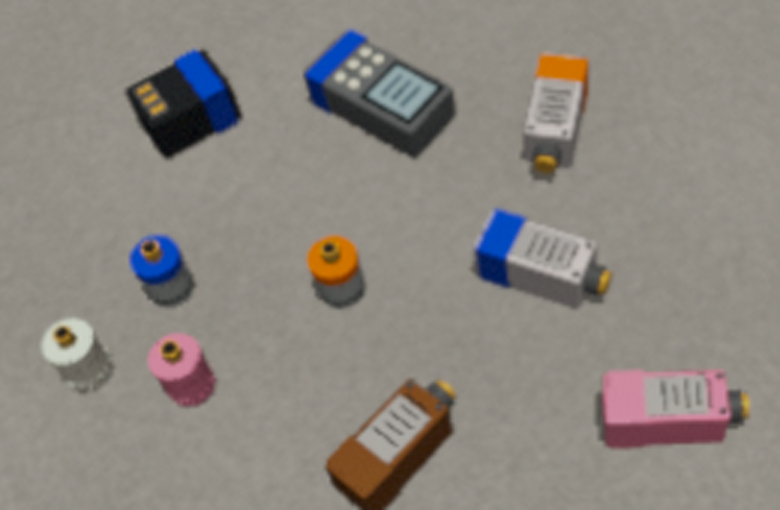

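View pics/scene_case.png

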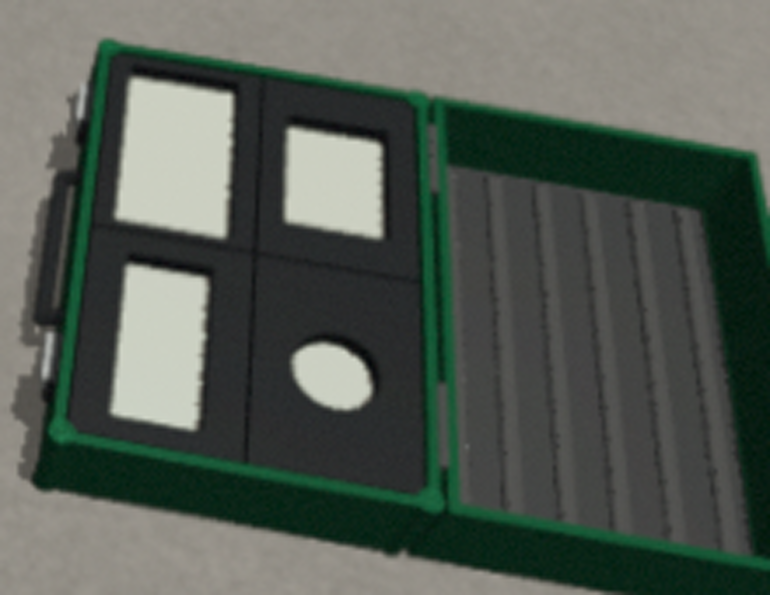

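The crops give usable corners. I'll fit each piece's position and yaw, and the case pose, from hand-read corners in both cameras.

```bash
cat > fit.py <<'E'
from h import *
from scipy.optimize import least_squares
np.set_printoptions(precision=4,suppress=True)
ct,cs=cal("top"),cal("scene")
def pt(x,y,s,ox,oy): return [(x+.5)/s-.5+ox,(y+.5)/s-.5+oy]
TO=lambda x,y:pt(x,y,3,220,120); SO=lambda x,y:pt(x,y,3,80,140)
TC=lambda x,y:pt(x,y,3.5,0,110); SC=lambda x,y:pt(x,y,3.5,340,140)
def fit(obs,x0):
    # obs: (cam, local xyz, px)
    def f(p):
        ca,sa=np.cos(p[2]),np.sin(p[2]); r=[]
        for c,l,px in obs:
            w=[p[0]+ca*l[0]-sa*l[1],p[1]+sa*l[0]+ca*l[1],l[2]]
            r+=list((proj(c,[w])[0]-px))
        return np.array(r)
    s=least_squares(f,x0,loss="soft_l1"); return s.x,f(s.x).reshape(-1,2)
# case: local x along 280 side. top view: up=+x world
case=[(ct,(.14,.10,.06),TC(380,105)),(ct,(.14,-.10,.06),TC(688,158)),(ct,(-.14,-.10,.06),TC(580,628)),(ct,(-.14,.10,.06),TC(260,556)),(ct,(0,0,.058),TC(472,356)),
 (cs,(-.14,-.10,.06),SC(107,43)),(cs,(-.14,.10,.06),SC(424,97)),(cs,(.14,.10,.06),SC(438,503)),(cs,(.14,-.10,.06),SC(58,432)),(cs,(0,0,.058),SC(253,256))]
p,r=fit(case,[.57,.2,-.1]); print("case",p,"deg",np.degrees(p[2])); print(r)
ca,sa=np.cos(p[2]),np.sin(p[2])
for n,l in dict(probe=(1,1),block=(1,-1),battery=(-1,1),meter=(-1,-1)).items():
    x,y=l[0]*.0655,l[1]*.0455; print(n,p[0]+ca*x-sa*y,p[1]+sa*x+ca*y)
# meter: local +x = screen end
a,b,z=.052,.026,.036
m=[(ct,(a,b,z),TO(290,458)),(ct,(a,-b,z),TO(333,402)),(ct,(-a,-b,z),TO(454,480)),(ct,(-a,b,z),TO(412,541)),
   (cs,(-a,b,z),SO(350,32)),(cs,(a,b,z),SO(454,92)),(cs,(a,-b,z),SO(412,133)),(cs,(-a,-b,z),SO(307,76))]
q,r=fit(m,[.44,-.22,.5]); print("meter",q,np.degrees(q[2]));print(r)
# battery local +x contacts end
a,b,z=.033,.023,.042
m=[(ct,(a,b,z),TO(594,396)),(ct,(a,-b,z),TO(637,444)),(ct,(-a,-b,z),TO(571,502)),(ct,(-a,b,z),TO(530,452)),
   (cs,(a,-b,z),SO(128,92)),(cs,(-a,-b,z),SO(202,50)),(cs,(-a,b,z),SO(237,88)),(cs,(a,b,z),SO(163,130))]
q,r=fit(m,[.46,-.36,-.7]); print("battery",q,np.degrees(q[2]));print(r)
# block: local +x connector; housing from -.045 to .031
b,z=.017,.038
m=[(ct,(.031,-b,z),TO(150,223)),(ct,(-.045,-b,z),TO(253,251)),(ct,(-.045,b,z),TO(238,305)),(ct,(.031,b,z),TO(137,268)),
   (cs,(-.045,b,z),SO(495,209)),(cs,(.031,b,z),SO(594,241)),(cs,(.031,-b,z),SO(580,282)),(cs,(-.045,-b,z),SO(479,250))]
q,r=fit(m,[.59,-.1,1.3]); print("block",q,np.degrees(q[2]));print(r)
# probe: top face centre z=.042 , connector top z=.053
for px in [TO(551,240)]: print("probe top",at_z(ct,px,.042),at_z(ct,TO(559,237),.053))
for px in [SO(156,259)]: print("probe scene",at_z(cs,px,.042),at_z(cs,SO(150,247),.053))
E
python3 fit.py
```

```text
case [ 0.5719  0.2055 -0.1921] deg -11.006772629221018
[[-1.7294 -1.9033]
 [ 1.3696  0.18  ]
 [ 0.3425  0.9273]
 [-3.0039  0.1982]
 [ 0.2073 -0.1088]
 [-1.7483 -1.1611]
 [ 0.44   -1.1099]
 [ 0.7501  1.8319]
 [-1.9438  1.5495]
 [ 0.4585 -0.9645]]
probe 0.6448446492493861 0.2376132757146097
block 0.6274704717951806 0.148287255105888
battery 0.5162544437577098 0.26262445424758696
meter 0.49888026630350424 0.17329843363886524
meter [ 0.4455 -0.2194  0.9753] 55.87787821024173
[[-1.4196 -0.5059]
 [-1.752  -3.0364]
 [ 0.3005 -0.3413]
 [ 0.5931  0.8654]
 [-0.3107 -1.4997]
 [ 0.8471 -1.0901]
 [-0.5227  0.839 ]
 [-1.6044 -1.6904]]
battery [ 0.4593 -0.3634 -0.8708] -49.89364492807176
[[-0.3409 -2.21  ]
 [ 0.0543 -1.1269]
 [-1.0021  0.7495]
 [-2.1801  0.0692]
 [-1.1993 -0.3872]
 [ 0.5027 -1.0203]
 [-0.9833 -1.3891]
 [-3.1211 -0.1254]]
block [ 0.5888 -0.0924  1.2574] 72.04226845708793
[[-0.3866 -0.6303]
 [ 0.0477  1.3314]
 [ 0.0911 -1.2469]
 [-1.2251 -0.3387]
 [-1.4419 -0.1098]
 [ 1.0713 -0.4461]
 [ 0.0554 -0.2146]
 [-2.4368 -0.3408]]
probe top [ 0.6024 -0.3491  0.042 ] [ 0.6024 -0.3511  0.053 ]
probe scene [ 0.6056 -0.3489  0.042 ] [ 0.6032 -0.3501  0.053 ]
```

The corners are only read to a pixel or two, so I'll move towards the pieces and refine with the wrist camera.

>>> carry_out:
  moves:
    - [0,[-0.0247,-0.0216,0],0]
    - [0,[-0.0247,-0.0216,0],0]
    - [0,[-0.0247,-0.0216,0],0]
    - [0,[-0.0247,-0.0216,0],0]
    - [0,[-0.0247,-0.0216,0],0]
    - [0,[-0.0247,-0.0216,0],0]
    - [0,[-0.0247,-0.0216,0],0]
    - [0,[-0.0247,-0.0216,0],0]
    - [0,[-0.0247,-0.0216,0],0]
    - [0,[-0.0247,-0.0216,0],0]
    - [0,[-0.0247,-0.0216,0],0]
    - [0,[-0.0247,-0.0216,0],0]
    - [0,[-0.0247,-0.0216,0],0]
    - [0,[-0.0247,-0.0216,0],0]
    - [0,[-0.0247,-0.0216,0],0]
    - [0,[-0.0247,-0.0216,0],0]
    - [0,[-0.0247,-0.0216,0],0]
    - [0,[-0.0247,-0.0216,0],0]

```text
time: 2.85
position: [0.5015, 0.0489, 0.1958]
orientation: [0.0, 0.193, 0.981, 0.0]
contact_force: [-0.0, 1.2, -1.0]
grip_width: 0.0858
```

```bash
cat >> h.py <<'E'
def pose():
    s=manip.state(); w,x,y,z=s["orientation"]
    from scipy.spatial.transform import Rotation as Ro
    return np.array(s["position"]),Ro.from_quat([x,y,z,w]).as_matrix(),s
def plan(x,y,z,yd):
    p,R,s=pose(); cur=np.degrees(np.arctan2(R[1,1],R[0,1]))
    d=(yd-cur+90)%180-90  # world CCW turn
    print("t",round(s["time"],2),"ydir",round(cur,2),"pos",np.round(p,4),"j7",round(s["joints"][6],2),"turn tool deg",round(-d,2), "alt",round(-d-np.sign(-d)*180,2))
    a=np.radians(cur+d); Y=np.array([np.cos(a),np.sin(a),0]);Z=np.array([0,0,-1.]);X=np.cross(Y,Z)
    D=np.array([x,y,z])-p
    print("before-turn delta",np.round(R.T@D,4)," after-turn",np.round([X@D,Y@D,Z@D],4))
E
python3 - <<'E'
from h import *
c=cal("wrist"); p,R,s=pose()
cc=-c[2].T@c[3]; print("cam in tool",R.T@(cc-p)," axis in tool",R.T@c[2].T[:,2], "cam x in tool",R.T@c[2].T[:,0])
plan(.44,-.2185,.2,-35)
im=manip.get_image("wrist"); cv2.imwrite("pics/w1.png",im[:,:,::-1])
E
```

```text
cam in tool [ 0.0701794   0.00028336 -0.17836553]  axis in tool [-2.75679483e-01  6.06640331e-04  9.61249424e-01] cam x in tool [ 9.44341489e-05  9.99999813e-01 -6.04012492e-04]
t 2.85 ydir 67.78 pos [0.5015 0.0489 0.1958] j7 1.03 turn tool deg -77.22 alt 102.78
before-turn delta [-0.0442 -0.2708 -0.0042]  after-turn [ 0.2543 -0.1031 -0.0042]
```

View pics/w1.png

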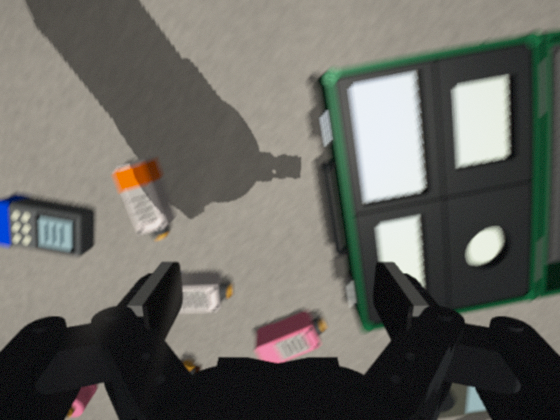

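>>> carry_out:
  moves:
    - [0,[0,0,0],6.85]
    - [0,[0,0,0],6.85]
    - [0,[0,0,0],6.85]
    - [0,[0,0,0],6.85]
    - [0,[0,0,0],6.85]
    - [0,[0,0,0],6.85]
    - [0,[0,0,0],6.85]
    - [0,[0,0,0],6.85]
    - [0,[0,0,0],6.85]
    - [0,[0,0,0],6.85]
    - [0,[0,0,0],6.85]
    - [0,[0,0,0],6.85]
    - [0,[0,0,0],6.85]
    - [0,[0,0,0],6.85]
    - [0,[0,0,0],6.85]
    - [0,[-0.035,0.0186,0],0]
    - [0,[-0.035,0.0186,0],0]
    - [0,[-0.035,0.0186,0],0]
    - [0,[-0.035,0.0186,0],0]
    - [0,[-0.035,0.0186,0],0]

```text
time: 4.57
position: [0.4764, -0.1477, 0.1958]
orientation: [0.0, 0.887, 0.462, 0.0]
contact_force: [0.4, -0.6, 0.0]
grip_width: 0.0854
```

```bash
python3 - <<'E'
from h import *
plan(.44,-.2185,.2,-35); c=cal("wrist")
im=manip.get_image("wrist"); cv2.imwrite("pics/w2.png",im[:,:,::-1])
np.savez("w2.npz",R=c[2],t=c[3])
for r in manip.pinpoint("wrist","meter"): print(r,at_z(c,r["location"],0))
E
```

```text
t 4.57 ydir -34.93 pos [ 0.4764 -0.1477  0.1958] j7 -0.15 turn tool deg 0.07 alt -179.93
before-turn delta [-0.0789  0.0107 -0.0042]  after-turn [-0.0789  0.0108 -0.0042]
{'location': [291.1, 241.1], 'conf': 0.62} [ 0.44539282 -0.22087855  0.        ]
{'location': [405.6, 179.0], 'conf': 0.15} [ 0.59936394 -0.23372252  0.        ]
```

View pics/w2.png

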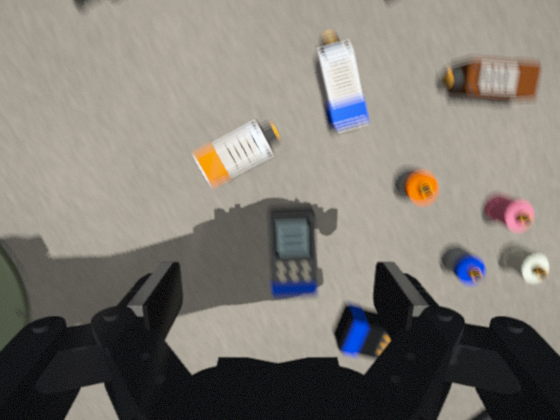

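```bash
python3 - <<'E'
import cv2
im=cv2.imread("pics/w2.png")
cv2.imwrite("pics/w2m.png",cv2.resize(im[195:310,230:360],None,fx=6,fy=6,interpolation=2))
cv2.imwrite("pics/w2b.png",cv2.resize(im[20:140,290:390],None,fx=5,fy=5,interpolation=2))
E
```

```text
(no output)
```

View pics/w2m.png

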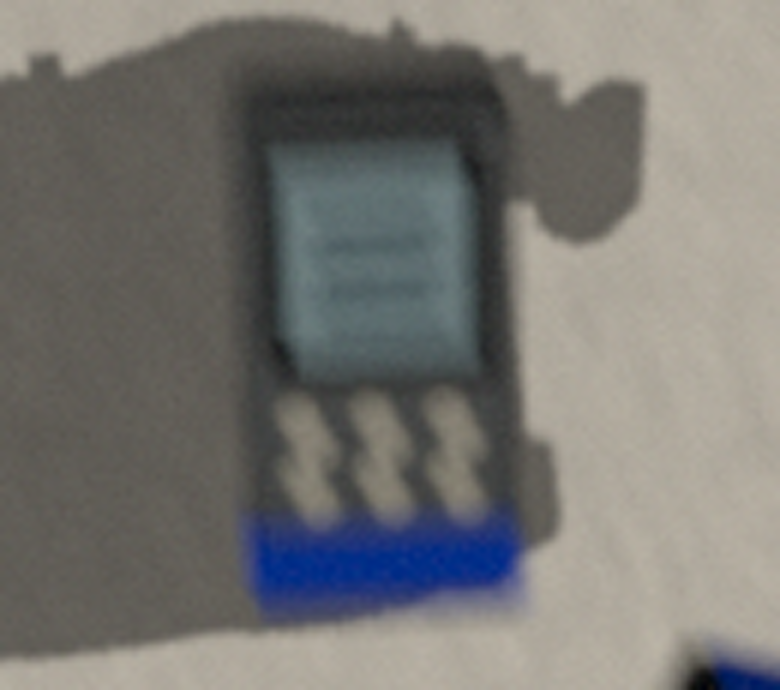

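View pics/w2b.png

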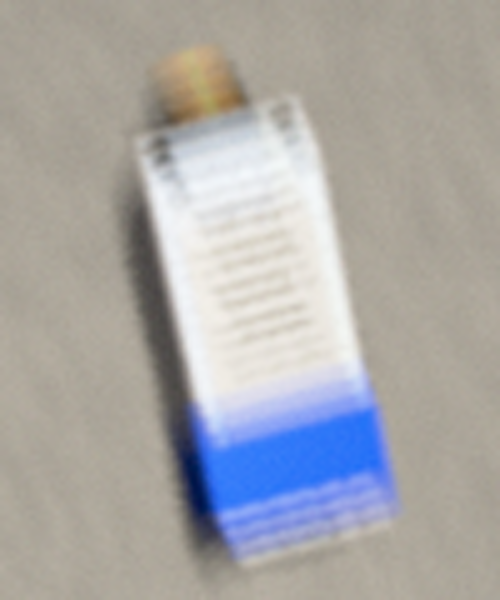

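The crop is blurred because the arm was still settling. I'll take another picture now that it is still.

```bash
python3 - <<'E'
from h import *
c=cal("wrist")
im=manip.get_image("wrist")[:,:,::-1]; cv2.imwrite("pics/w3.png",im); print(pose()[0])
import pickle; pickle.dump(c,open("w3.pkl","wb"))
cv2.imwrite("pics/w3m.png",cv2.resize(im[195:310,230:360],None,fx=6,fy=6,interpolation=2))
cv2.imwrite("pics/w3b.png",cv2.resize(im[20:140,290:390],None,fx=5,fy=5,interpolation=2))
cv2.imwrite("pics/w3c.png",cv2.resize(im[230:360,320:500],None,fx=4,fy=4,interpolation=2))
E
```

```text
[ 0.47610138 -0.14922721  0.19585678]
```

View pics/w3m.png

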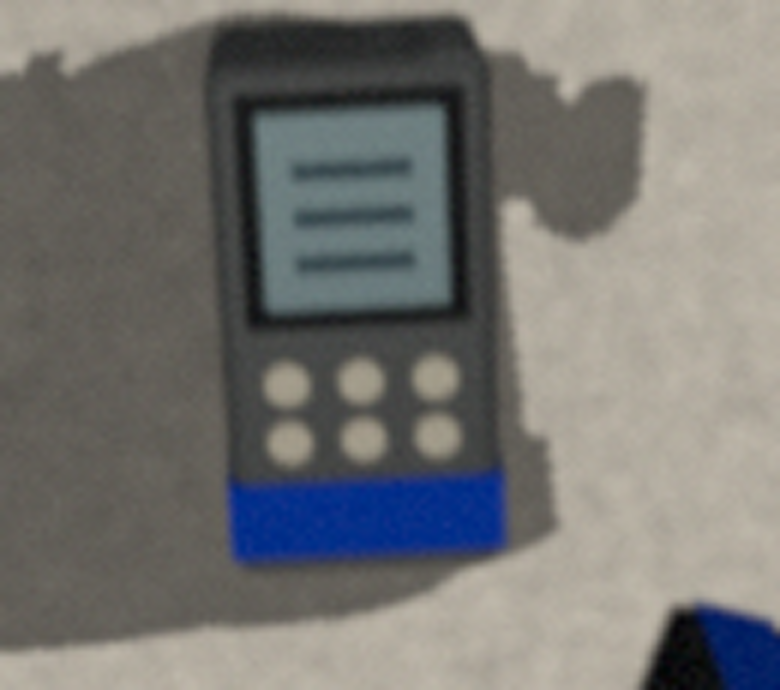

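View pics/w3b.png

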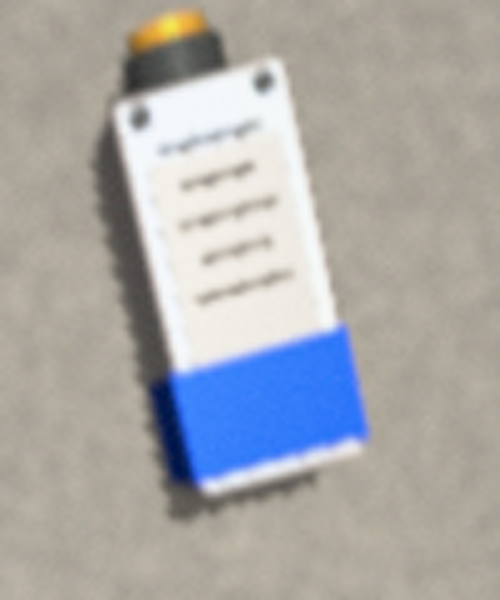

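View pics/w3c.png

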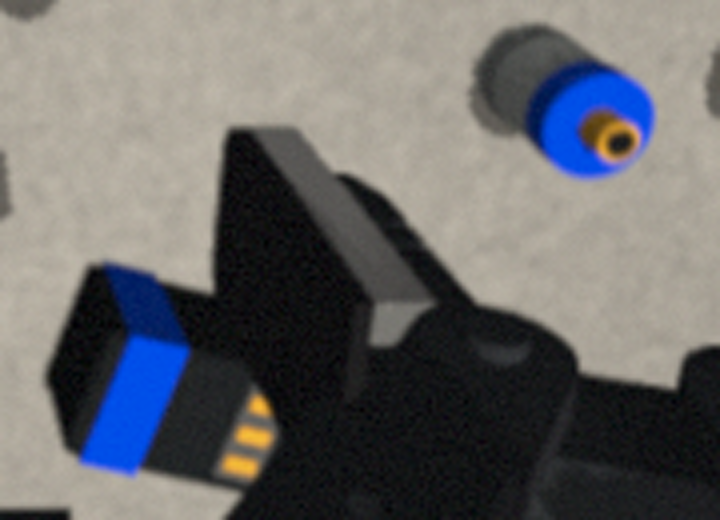

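```bash
cat > fit2.py <<'E'
exec(open("fit.py").read().split("# case:")[0])
import pickle; cw=pickle.load(open("w3.pkl","rb"))
M=lambda x,y:pt(x,y,6,230,195); B=lambda x,y:pt(x,y,5,290,20); C=lambda x,y:pt(x,y,4,320,230)
a,b,z=.052,.026,.036
m=[(cw,(a,b,z),M(212,66)),(cw,(a,-b,z),M(490,62)),(cw,(-a,-b,z),M(505,548)),(cw,(-a,b,z),M(238,563))]
q,r=fit(m,[.44,-.22,.9]); print("meter",q,np.degrees(q[2]));print(r)
b,z=.017,.038
m=[(cw,(.031,b,z),B(112,103)),(cw,(.031,-b,z),B(284,58)),(cw,(-.045,-b,z),B(366,441)),(cw,(-.045,b,z),B(206,493))]
q,r=fit(m,[.59,-.1,1.3]); print("block",q,np.degrees(q[2]));print(r)
print("probe",at_z(cw,C(593,122),.042),at_z(cw,C(619,142),.053))
E
python3 fit2.py
```

```text
meter [ 0.4445 -0.2197  1.0008] 57.33951649649456
[[-1.0128 -0.7727]
 [ 0.9631 -2.3699]
 [ 0.0141  2.7079]
 [ 0.0085  2.1943]]
block [ 0.5889 -0.0914  1.2299] 70.46742915622386
[[-0.4283 -0.4723]
 [-0.0073 -1.7087]
 [ 0.8547  1.7097]
 [-0.2259  0.7085]]
probe [ 0.6021 -0.3475  0.042 ] [ 0.6027 -0.3492  0.053 ]
```

```bash
python3 - <<'E'
from h import *
plan(.4445,-.2197,.06,-32.7)
E
```

```text
t 4.72 ydir -35.27 pos [ 0.4761 -0.1492  0.1959] j7 -0.15 turn tool deg -2.57 alt 177.43
before-turn delta [-0.0757  0.0148  0.1359]  after-turn [-0.0764  0.0115  0.1359]
```

>>> carry_out:
  moves:
    - [0,[0,0,0],-2.6]
    - [0,[-0.0191,0.0029,0.025],0]
    - [0,[-0.0191,0.0029,0.025],0]
    - [0,[-0.0191,0.0029,0.025],0]
    - [0,[-0.0191,0.0029,0.025],0]
    - [0,[0,0,0.03],0]
    - [0,[0,0,0],0]
    - [0,[0,0,0],0]

```text
time: 5.38
position: [0.4454, -0.2161, 0.0653]
orientation: [-0.001, 0.876, 0.482, -0.001]
contact_force: [0.1, -0.4, -0.3]
grip_width: 0.0853
```

```bash
python3 - <<'E'
from h import *
plan(.4445,-.2197,.014,-32.7)
im=manip.get_image("wrist")[:,:,::-1]; cv2.imwrite("pics/w4.png",im)
E
```

```text
t 5.38 ydir -32.35 pos [ 0.4454 -0.2161  0.0653] j7 0.18 turn tool deg 0.35 alt -179.65
before-turn delta [-0.0035  0.0013  0.0513]  after-turn [-0.0035  0.0012  0.0513]
```

View pics/w4.png

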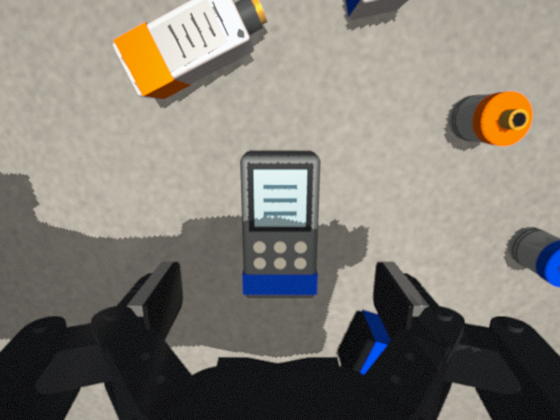

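```bash
python3 - <<'E'
from h import *
c=cal("wrist")
im=cv2.imread("pics/w4.png")
P=[[.4445+np.cos(a)*dx-np.sin(a)*dy,-.2197+np.sin(a)*dx+np.cos(a)*dy,.036] for a in [np.radians(57.3)] for dx,dy in ((.052,.026),(.052,-.026),(-.052,-.026),(-.052,.026))]
u=proj(c,P); print(u)
S=4; cr=cv2.resize(im[140:310,220:340],None,fx=S,fy=S,interpolation=2)
for p in u: cv2.circle(cr,tuple(int(v) for v in ((p-[220,140]+.5)*S-.5)),4,(0,0,255),1)
cv2.imwrite("pics/w4m.png",cr[:600])
E
```

```text
[[238.09596139 151.82671221]
 [319.8787853  152.38415833]
 [313.69235047 297.20296669]
 [242.00531687 296.76400475]]
```

View pics/w4m.png

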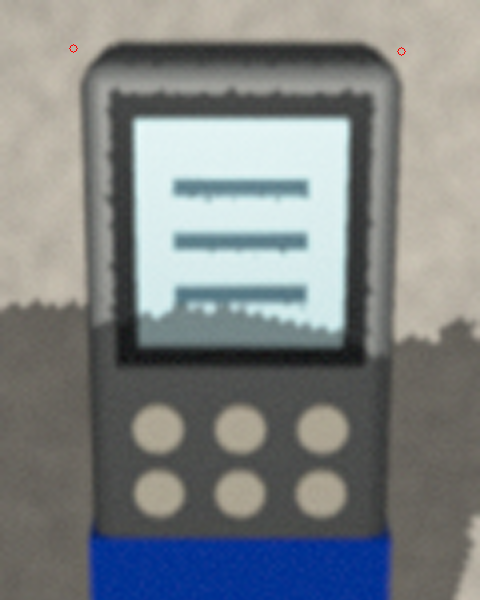

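The projected outline sits on the meter to about 1 mm. I'll go down and grip.

>>> carry_out:
  moves:
    - [0,[-0.0035,0.0015,0.026],0]
    - [0,[0,0,0.025],0]
    - [0,[0,0,0],0]
    - [255,[0,0,0],0]
    - [255,[0,0,0],0]
    - [255,[0,0,0],0]
    - [255,[0,0,0],0]
    - [255,[0,0,0],0]
    - [255,[0,0,0],0]
    - [255,[0,0,0],0]

```text
time: 6.27
position: [0.4452, -0.2207, 0.0149]
orientation: [0.0, 0.876, 0.482, 0.0]
contact_force: [-0.2, -0.0, 0.2]
grip_width: 0.0006
```

The fingers shut fully, so they did not hold the meter. I'll look.

```bash
python3 - <<'E'
from h import *
for n in ("wrist","scene"):
    im=manip.get_image(n)[:,:,::-1]; cv2.imwrite(f"pics/{n}5.png",im)
    if n=="scene": cv2.imwrite("pics/scene5c.png",cv2.resize(im[60:300,60:320],None,fx=2.5,fy=2.5))
print(manip.state())
E
```

```text
{'time': 6.3667, 'joints': array([ 0.06249125,  0.65595385,  0.37895358,  2.07791848, -0.49543117,
        0.49453689,  0.24717475]), 'qvel': array([ 2.14349036e-03,  1.92235378e-03,  3.19636532e-05,  1.46509304e-03,
       -1.41650123e-03, -8.44517085e-04, -3.81861749e-04]), 'tau': array([-1.02606635e-01, -8.16446829e+01,  1.17381066e+01, -1.81568170e+01,
        1.48842152e-02,  1.03786995e-02, -5.37266373e-03]), 'position': array([ 0.44508791, -0.22066956,  0.01467229]), 'orientation': array([-1.16684561e-05,  8.76180709e-01,  4.81982743e-01, -6.98372662e-06]), 'contact_force': array([ 0.04817852, -0.0669354 , -0.25790553]), 'wrist_torque': array([0.05283149, 0.01748123, 0.02686085]), 'grip_width': 0.00010748666136827843}
```

View pics/wrist5.png

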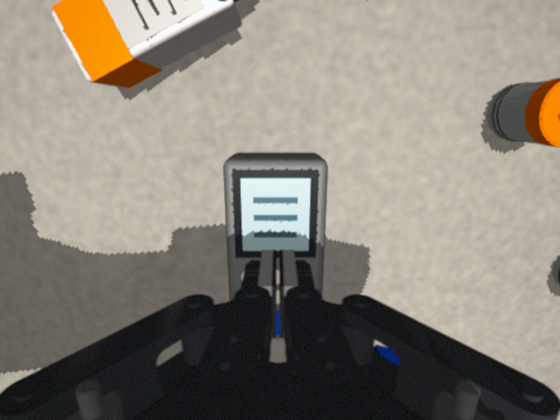

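View pics/scene5c.png

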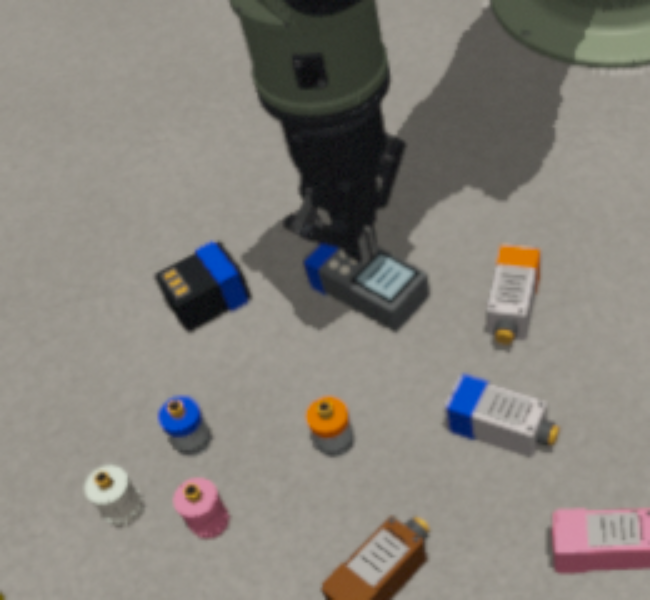

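```bash
python3 - <<'E'
from h import *
c=cal("wrist"); p,R,s=pose()
for dz in (0,-.01,-.02,-.03):
    print(dz,proj(c,[p+R@[x,0,dz] for x in (.011,0,-.011)]).round(1).tolist())
im=cv2.imread("pics/wrist5.png"); cv2.imwrite("pics/w5c.png",cv2.resize(im[230:370,200:360],None,fx=4,fy=4,interpolation=2))
E
```

```text
0 [[277.9, 222.7], [277.8, 240.6], [277.8, 257.8]]
-0.01 [[277.9, 228.5], [277.9, 247.2], [277.9, 265.2]]
-0.02 [[277.9, 234.9], [277.9, 254.5], [277.9, 273.4]]
-0.03 [[277.9, 242.1], [277.9, 262.7], [277.9, 282.5]]
```

View pics/w5c.png

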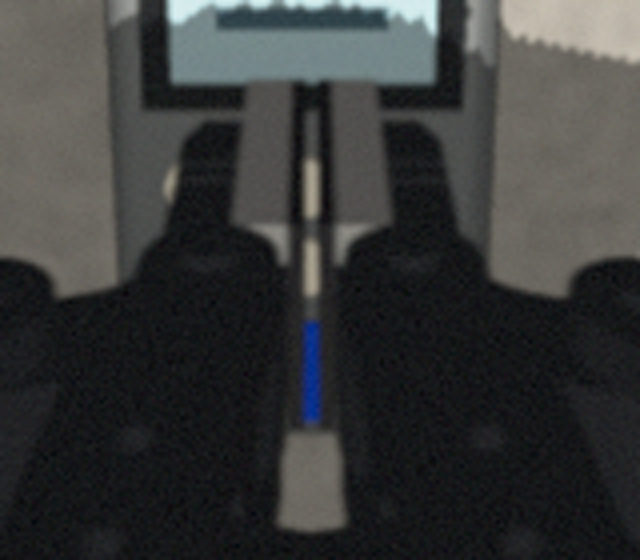

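```bash
python3 - <<'E'
from h import *
c=cal("scene"); p,R,s=pose()
im=cv2.imread("pics/scene5.png"); ox,oy,S=160,110,8
cr=cv2.resize(im[oy:oy+75,ox:ox+95],None,fx=S,fy=S,interpolation=2)
for dz,col in ((0,(0,0,255)),(.02,(0,255,255)),(.04,(255,0,255))):
  for x in (.011,-.011):
    u=proj(c,[p+R@[x,0,-dz]])[0]; print(dz,x,u); cv2.circle(cr,tuple(int(v) for v in ((u-[ox,oy]+.5)*S)),4,col,2)
cv2.imwrite("pics/s5z.png",cr)
E
```

```text
0 0.011 [210.59029575 174.36286717]
0 -0.011 [202.92994992 170.15850449]
0.02 0.011 [209.36323842 168.59382039]
0.02 -0.011 [201.57691665 164.36222913]
0.04 0.011 [208.09309018 162.61243648]
0.04 -0.011 [200.17699431 158.35504097]
```

View pics/s5z.png

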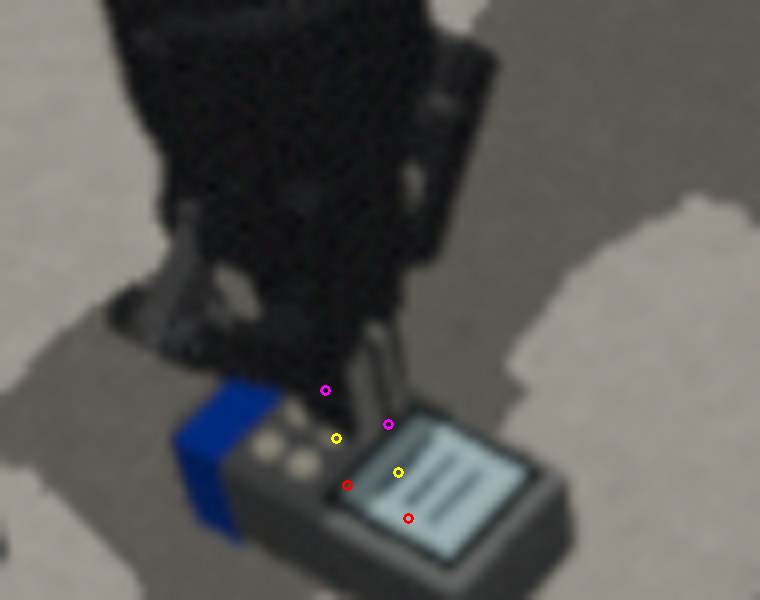

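The shut pads end about 38 mm above the reported TCP. The wrist view and the scene view agree on this, so the text's TCP offset does not match the real fingers. The fingers closed over the meter without touching it. I'll open, go lower and check the force.

>>> carry_out:
  moves:
    - [0,[0,0,0],0]
    - [0,[0,0,0],0]
    - [0,[0,0,0],0]
    - [0,[0,0,0],0]
    - [0,[0,0,0],0]
    - [0,[0,0,0.013],0]
    - [0,[0,0,0.013],0]
    - [0,[0,0,0],0]
    - [0,[0,0,0],0]

```text
time: 7.12
position: [0.4446, -0.2207, -0.0116]
orientation: [-0.0, 0.876, 0.482, -0.0]
contact_force: [0.1, -0.5, 0.6]
grip_width: 0.0855
```

```bash
python3 - <<'E'
from h import *
for n in ("wrist","scene"):
    im=manip.get_image(n)[:,:,::-1]; cv2.imwrite(f"pics/{n}6.png",im)
    if n=="scene": cv2.imwrite("pics/scene6c.png",cv2.resize(im[80:230,120:300],None,fx=4,fy=4,interpolation=2))
p,R,s=pose(); print(p,s["contact_force"],s["grip_width"])
E
```

```text
[ 0.44521872 -0.22089938 -0.01088965] [0.34210503 0.06496913 0.18592285] 0.085105829192339
```

View pics/wrist6.png

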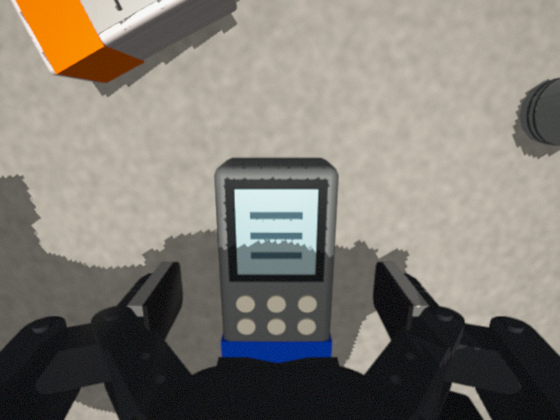

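View pics/scene6c.png

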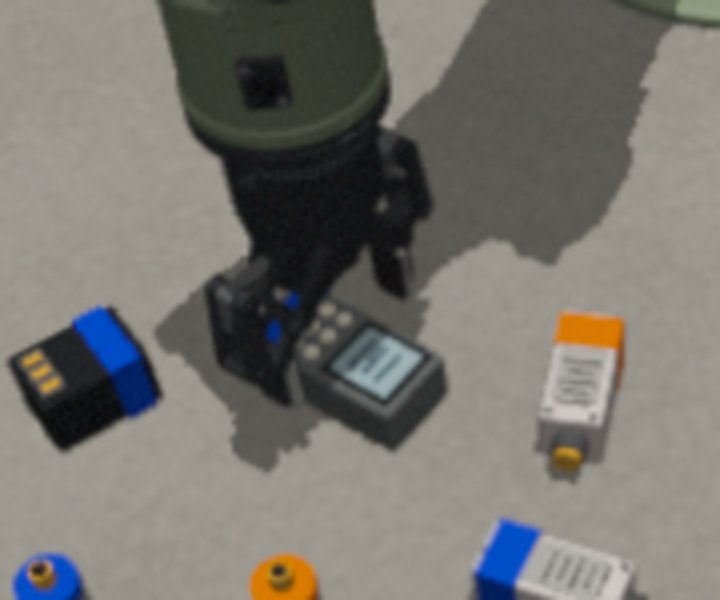

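```bash
python3 - <<'E'
from h import *
c=cal("scene"); p,R,s=pose(); ox,oy,S=160,120,8
im=cv2.imread("pics/scene6.png")
cr=cv2.resize(im[oy:oy+75,ox:ox+95],None,fx=S,fy=S,interpolation=2)
for zz,col in ((.02,(0,0,255)),(.03,(0,255,255)),(.04,(255,0,255)),(.05,(0,255,0))):
  for x in (.011,-.011):
   for y in (.0425,-.0425):
    P=p+R@[x,y,0]; P[2]=zz
    u=proj(c,[P])[0]; cv2.circle(cr,tuple(int(v) for v in ((u-[ox,oy]+.5)*S)),4,col,1)
cv2.imwrite("pics/s6z.png",cr)
E
```

```text
(no output)
```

View pics/s6z.png

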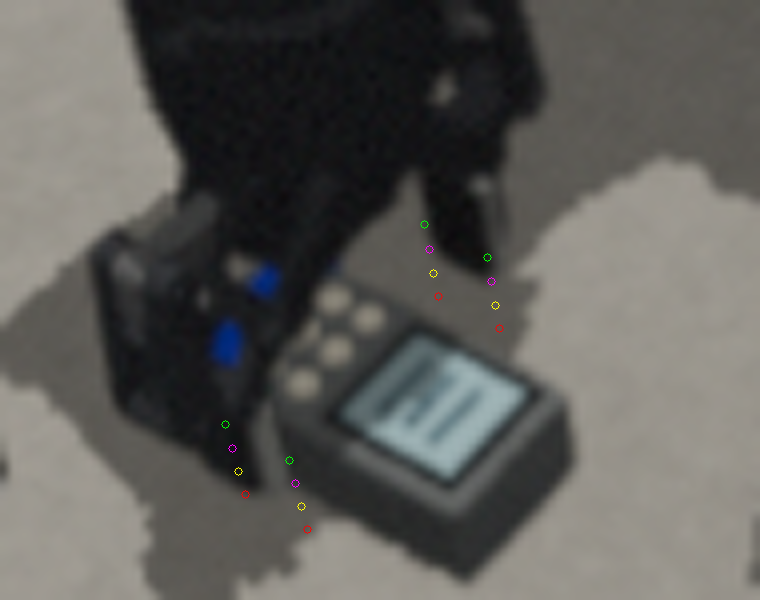

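>>> carry_out:
  moves:
    - [0,[0,0,0.007],0]
    - [0,[0,0,0.006],0]
    - [0,[0,0,0],0]
    - [255,[0,0,0],0]
    - [255,[0,0,0],0]
    - [255,[0,0,0],0]
    - [255,[0,0,0],0]
    - [255,[0,0,0],0]

```text
time: 7.88
position: [0.4451, -0.2208, -0.024]
orientation: [0.0, 0.876, 0.482, 0.0]
contact_force: [-1.1, 1.4, 6.5]
grip_width: 0.051
```

```bash
python3 - <<'E'
from h import *
im=manip.get_image("wrist")[:,:,::-1]; cv2.imwrite(f"pics/wrist7.png",im)
p,R,s=pose(); print(s["time"],p,s["contact_force"],s["grip_width"])
E
```

```text
7.9333 [ 0.44512728 -0.22076136 -0.02401416] [-1.26640524  0.18586192  6.6902926 ] 0.05092834981042472
```

View pics/wrist7.png

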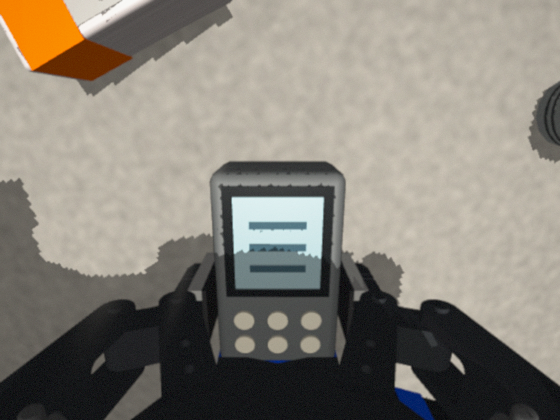

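The meter is held, with a grip width of 51 mm. I'll lift it and carry it towards the case.

>>> carry_out:
  moves:
    - [255,[0,0,-0.02],0]
    - [255,[0,0,-0.03],0]
    - [255,[0,0,-0.03],0]
    - [255,[0,0,-0.04],0]
    - [255,[0.0311,-0.0145,0],0]
    - [255,[0.0311,-0.0145,0],0]
    - [255,[0.0311,-0.0145,0],0]
    - [255,[0.0311,-0.0145,0],0]
    - [255,[0.0311,-0.0145,0],0]
    - [255,[0.0311,-0.0145,0],0]
    - [255,[0.0311,-0.0145,0],0]
    - [255,[0.0311,-0.0145,0],0]
    - [255,[0.0311,-0.0145,0],0]
    - [255,[0.0311,-0.0145,0],0]
    - [255,[0,0,0],0]

```text
time: 9.18
position: [0.4893, 0.1266, 0.0953]
orientation: [-0.001, 0.874, 0.485, 0.001]
contact_force: [-0.4, 1.3, -3.0]
grip_width: 0.0509
```

>>> carry_out:
  moves:
    - [255,[0,0,0],-7]
    - [255,[0,0,0],-7]
    - [255,[0,0,0],-7]
    - [255,[0,0,0],-7]
    - [255,[0,0,0],-7]
    - [255,[0,0,0],-7]
    - [255,[0,0,0],-7]
    - [255,[0,0,0],-7]
    - [255,[0,0,0],-7]
    - [255,[0,0,0],-7]
    - [255,[0,0,0],-7]
    - [255,[0,0,0],-7]
    - [255,[0,0,0],-7]
    - [255,[0,0,0],-7]
    - [255,[0,0,0],-7]
    - [255,[0,0,0],-6.5]
    - [255,[0,0,0],0]
    - [255,[0,0,0],0]

```text
time: 10.68
position: [0.4891, 0.1192, 0.0957]
orientation: [-0.0, 0.097, 0.995, 0.0]
contact_force: [-0.5, 0.0, -2.4]
grip_width: 0.0507
```

```bash
python3 - <<'E'
from h import *
import pickle
c=cal("wrist"); pickle.dump(c,open("w8.pkl","wb"))
im=manip.get_image("wrist")[:,:,::-1]; cv2.imwrite(f"pics/wrist8.png",im)
p,R,s=pose(); print(s["time"],p,s["contact_force"],s["grip_width"])
plan(.4989,.1733,.06,79)
for t in ["inset_meter","inset_block","inset_probe","inset_battery"]:
  for r in manip.pinpoint("wrist",t)[:2]: print(t,r,at_z(c,r["location"],0.006))
E
```

```text
10.7333 [0.48911112 0.11928833 0.09561965] [ 0.14050697  0.37509449 -2.23008296] 0.05071728962030607
t 10.73 ydir 78.86 pos [0.4891 0.1193 0.0956] j7 1.02 turn tool deg -0.14 alt 179.86
before-turn delta [0.0008 0.0549 0.0356]  after-turn [0.0007 0.0549 0.0356]
inset_meter {'location': [341.5, 199.9], 'conf': 0.6} [0.49829888 0.17336649 0.006     ]
inset_block {'location': [334.6, 334.5], 'conf': 0.54} [0.63092378 0.14845054 0.006     ]
inset_battery {'location': [452.9, 199.6], 'conf': 0.62} [0.51659505 0.26846028 0.006     ]
```

View pics/wrist8.png

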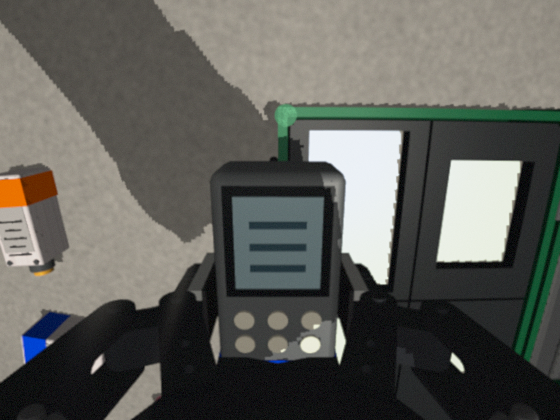

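```bash
cat > ov.py <<'E'
from h import *
import sys
def overlay(img,c,cx,cy,yaw,out,crop=None,S=1):
    im=cv2.imread(img); ca,sa=np.cos(yaw),np.sin(yaw)
    if crop: x0,y0,x1,y1=crop; im=cv2.resize(im[y0:y1,x0:x1],None,fx=S,fy=S,interpolation=2)
    else: x0=y0=0
    W=lambda l:[cx+ca*l[0]-sa*l[1],cy+sa*l[0]+ca*l[1],l[2]]
    def poly(P,col):
        P=proj(c,[W(p) for p in P]); P=((P-[x0,y0]+.5)*S-.5)
        cv2.polylines(im,[np.round(P*8).astype(np.int32).reshape(-1,1,2)],True,col,1,cv2.LINE_AA,3)
    def rect(ox,oy,L,H,z,col): poly([(ox+i*L/2,oy+j*H/2,z) for i,j in ((1,1),(-1,1),(-1,-1),(1,-1))],col)
    rect(0,0,.28,.2,.06,(255,255,0))
    for l,L,H in (((-1,-1),.118,.066),((1,-1),.104,.048),((-1,1),.08,.06)):
        for z,col in ((.058,(0,0,255)),(.046,(255,0,0))): rect(l[0]*.0655,l[1]*.0455,L,H,z,col)
    for z,col in ((.058,(0,0,255)),(.046,(255,0,0))):
        poly([(.0655+.023*np.cos(t),.0455+.023*np.sin(t),z) for t in np.linspace(0,6.28,40)],col)
    cv2.imwrite(out,im)
E
python3 - <<'E'
from ov import *
import pickle
c=pickle.load(open("w8.pkl","rb"))
overlay("pics/wrist8.png",c,.5719,.2055,-.1921,"pics/w8o.png",(260,90,560,300),2.6)
E
```

```text
(no output)
```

View pics/w8o.png

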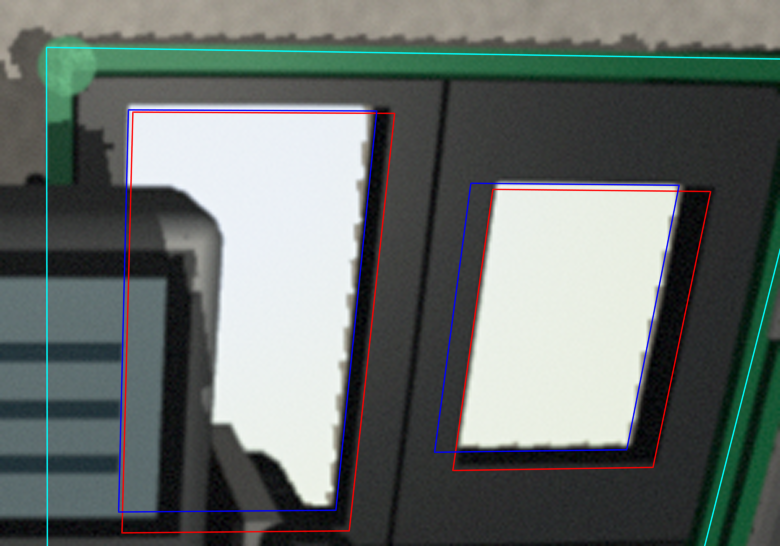

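The model outlines match the picture to about 1 mm. I'll place the meter.

>>> carry_out:
  moves:
    - [255,[0.001,0.018,0],-0.1]
    - [255,[0.001,0.018,0],0]
    - [255,[0,0.0187,0],0]
    - [255,[0,0,0.02],0]
    - [255,[0,0,0.02],0]
    - [255,[0,0,0.012],0]
    - [255,[0,0,0],0]
    - [255,[0,0,0],0]

```text
time: 11.6
position: [0.4971, 0.1736, 0.0434]
orientation: [-0.0, 0.094, 0.996, -0.0]
contact_force: [0.3, 0.4, -1.7]
grip_width: 0.0506
```

```bash
python3 - <<'E'
from h import *
plan(.498,.173,.0235,79)
im=manip.get_image("wrist")[:,:,::-1]; cv2.imwrite(f"pics/wrist9.png",im)
E
```

```text
t 11.6 ydir 79.19 pos [0.4971 0.1736 0.0434] j7 0.93 turn tool deg 0.19 alt -179.81
before-turn delta [-0.001  -0.0005  0.0199]  after-turn [-0.001  -0.0005  0.0199]
```

View pics/wrist9.png

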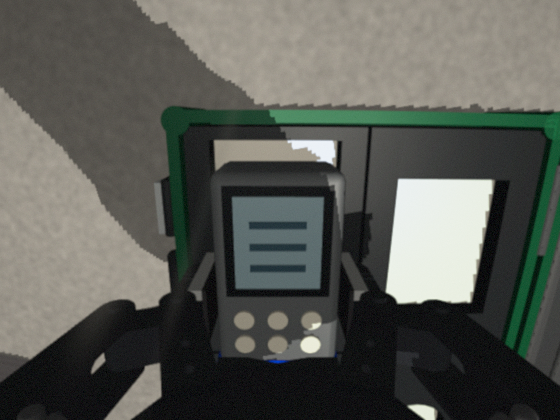

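>>> carry_out:
  moves:
    - [255,[-0.001,-0.0005,0.01],0]
    - [255,[0,0,0.007],0]
    - [255,[0,0,0.002],0]
    - [255,[0,0,0],0]
    - [255,[0,0,0],0]

```text
time: 12.07
position: [0.4983, 0.173, 0.0245]
orientation: [-0.0, 0.094, 0.996, -0.0]
contact_force: [-0.8, -0.1, -2.9]
grip_width: 0.0506
```

>>> carry_out:
  moves:
    - [255,[0,0,0.0015],0]
    - [255,[0,0,0],0]
    - [255,[0,0,0],0]

```text
time: 12.32
position: [0.4984, 0.1731, 0.0232]
orientation: [0.0, 0.094, 0.996, 0.0]
contact_force: [0.7, -1.6, -2.6]
grip_width: 0.0507
```

>>> carry_out:
  moves:
    - [255,[0,0,0.0012],0]
    - [255,[0,0,0],0]
    - [50,[0,0,0],0]
    - [50,[0,0,0],0]
    - [50,[0,0,0],0]
    - [50,[0,0,-0.01],0]
    - [50,[0,0,-0.03],0]
    - [50,[0,0,-0.03],0]
    - [50,[0,0,-0.04],0]
    - [50,[0,0,0],0]

```text
time: 13.15
position: [0.5011, 0.174, 0.1388]
orientation: [0.004, 0.094, 0.996, 0.002]
contact_force: [1.0, 1.3, 0.5]
grip_width: 0.0687
```

```bash
python3 - <<'E'
from h import *
import pickle
c=cal("wrist"); pickle.dump(c,open("w10.pkl","wb"))
plan(.589,-.092,.1,-19)
im=manip.get_image("wrist")[:,:,::-1]; cv2.imwrite(f"pics/wrist10.png",im)
E
```

```text
t 13.15 ydir 79.2 pos [0.5011 0.174  0.1388] j7 0.94 turn tool deg -81.8 alt 98.2
before-turn delta [-0.1359 -0.245   0.0385]  after-turn [ 0.2229 -0.1697  0.0388]
```

View pics/wrist10.png

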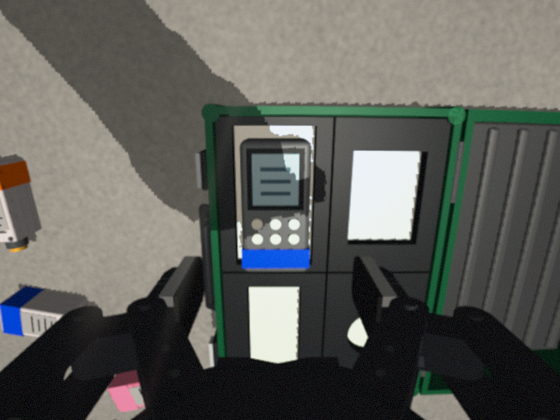

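```bash
python3 - <<'E'
from h import *
import pickle
c=pickle.load(open("w10.pkl","rb"))
im=cv2.imread("pics/wrist10.png"); S=4; x0,y0=220,115
cr=cv2.resize(im[y0:y0+145,x0:x0+120],None,fx=S,fy=S,interpolation=2)
def q(P,col):
    u=(proj(c,P)-[x0,y0]+.5)*S; cv2.polylines(cr,[u.astype(np.int32).reshape(-1,1,2)],True,col,1)
B=box(c,(.498,.173),-.192,.104,.052,.046,.082); q(B[4:],(0,0,255))
B=box(c,(.498,.173),-.192,.118,.066,.046,.058); q(B[4:],(255,0,255)); q(B[:4],(255,0,0))
cv2.imwrite("pics/w10m.png",cr)
E
```

```text
(no output)
```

View pics/w10m.png

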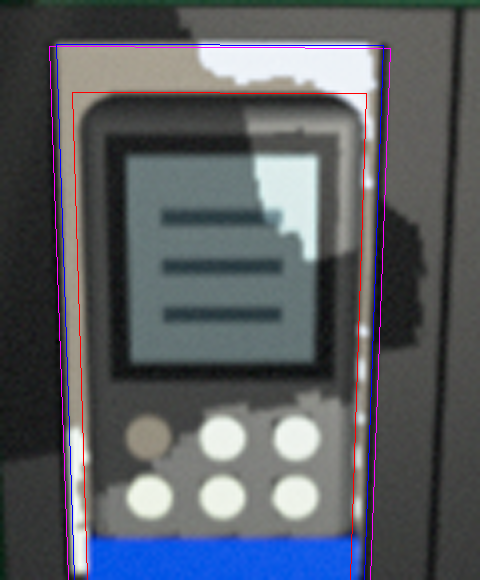

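The meter is flat and centred in its recess. Next is the blue block.

>>> carry_out:
  moves:
    - [75,[0,0,0],7]
    - [75,[0,0,0],7]
    - [75,[0,0,0],7]
    - [75,[0,0,0],7]
    - [75,[0,0,0],7]
    - [75,[0,0,0],7]
    - [75,[0,0,0],7]
    - [75,[0,0,0],7]
    - [75,[0,0,0],7]
    - [75,[0,0,0],7]
    - [75,[0,0,0],7]
    - [75,[0,0,0],7]
    - [75,[0,0,0],7]
    - [75,[0,0,0],7]

```text
time: 14.37
position: [0.498, 0.173, 0.1318]
orientation: [-0.0, 0.815, 0.58, -0.0]
contact_force: [0.7, -0.1, -1.4]
grip_width: 0.0602
```

>>> carry_out:
  moves:
    - [75,[-0.0278,0.0212,0],0]
    - [75,[-0.0278,0.0212,0],0]
    - [75,[-0.0278,0.0212,0],0]
    - [75,[-0.0278,0.0212,0],0]
    - [75,[-0.0278,0.0212,0],0]
    - [75,[-0.0278,0.0212,0],0]
    - [75,[-0.0278,0.0212,0.02],0]
    - [75,[-0.0278,0.0212,0.02],0]
    - [75,[0,0,0.02],0]
    - [75,[0,0,0],0]
    - [75,[0,0,0],0]

```text
time: 15.28
position: [0.5864, -0.092, 0.0713]
orientation: [-0.001, 0.813, 0.582, -0.001]
contact_force: [-0.0, 0.0, 1.2]
grip_width: 0.0602
```

```bash
cat >> ov.py <<'E'
def objov(n,out,boxes,crop,S):
    """boxes: (x,y,yaw,x-,x+,W,z)"""
    c=cal("wrist"); im=manip.get_image("wrist")[:,:,::-1]; cv2.imwrite(f"pics/{n}.png",im)
    x0,y0,x1,y1=crop; cr=cv2.resize(im[y0:y1,x0:x1],None,fx=S,fy=S,interpolation=2)
    for x,y,a,xm,xp,W,z in boxes:
        P=[[x+np.cos(a)*i-np.sin(a)*j,y+np.sin(a)*i+np.cos(a)*j,z] for i,j in ((xp,W/2),(xm,W/2),(xm,-W/2),(xp,-W/2))]
        u=(proj(c,P)-[x0,y0]+.5)*S; cv2.polylines(cr,[np.round(u*8).astype(np.int32).reshape(-1,1,2)],True,(0,0,255),1,cv2.LINE_AA,3)
    cv2.imwrite(out,cr)
E
python3 - <<'E'
from ov import *
plan(.589,-.092,-.020,-19)
objov("wrist11","pics/w11o.png",[(.589,-.092,np.radians(71),-.045,.031,.034,.038)],(150,60,420,280),2.9)
E
```

```text
t 15.28 ydir -18.8 pos [ 0.5864 -0.092   0.0713] j7 0.05 turn tool deg 0.2 alt -179.8
before-turn delta [0.0009 0.0027 0.0913]  after-turn [0.0008 0.0025 0.0913]
```

View pics/wrist11.png

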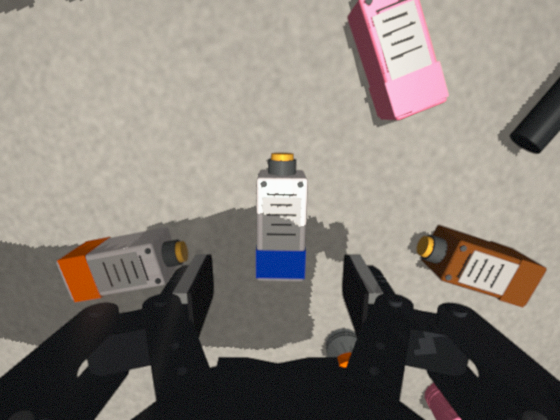

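View pics/w11o.png

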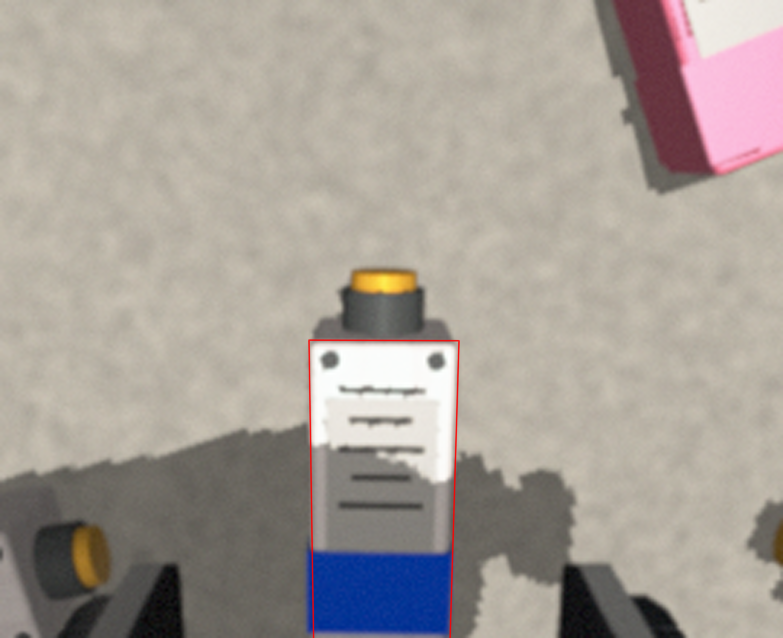

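>>> carry_out:
  moves:
    - [75,[0.0005,0.0015,0.03],0.2]
    - [75,[0,0.001,0.03],0]
    - [75,[0,0,0.02],0]
    - [75,[0,0,0.012],0]
    - [75,[0,0,0],0]
    - [255,[0,0,0],0]
    - [255,[0,0,0],0]
    - [255,[0,0,0],0]
    - [255,[0,0,0],0]
    - [255,[0,0,0],0]

```text
time: 16.17
position: [0.5909, -0.0923, -0.0181]
orientation: [0.001, 0.814, 0.581, 0.001]
contact_force: [-1.3, 1.3, 7.6]
grip_width: 0.0329
```

```bash
python3 - <<'E'
from h import *
im=manip.get_image("wrist")[:,:,::-1]; cv2.imwrite(f"pics/wrist12.png",im)
p,R,s=pose(); print(s["time"],p,s["contact_force"],s["grip_width"])
plan(.6265,.148,.1,79)
E
```

```text
16.2167 [ 0.5909485  -0.09225978 -0.01810513] [-1.99314911  0.60564634  8.34809045] 0.03291804705926017
t 16.22 ydir -18.96 pos [ 0.5909 -0.0923 -0.0181] j7 0.09 turn tool deg 82.04 alt -97.96
before-turn delta [ 0.2389 -0.0442 -0.118 ]  after-turn [-0.0109 -0.2426 -0.1181]
```

View pics/wrist12.png

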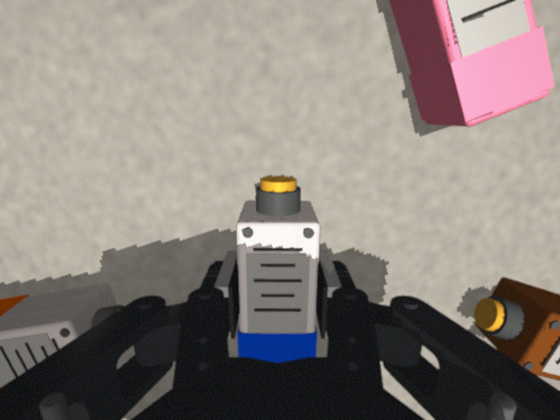

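>>> carry_out:
  moves:
    - [255,[0,0,-0.02],0]
    - [255,[0,0,-0.03],0]
    - [255,[0,0,-0.035],0]
    - [255,[0,0,-0.035],0]
    - [255,[0.032,-0.006,0],0]
    - [255,[0.032,-0.006,0],0]
    - [255,[0.032,-0.006,0],0]
    - [255,[0.032,-0.006,0],0]
    - [255,[0.032,-0.006,0],0]
    - [255,[0.032,-0.006,0],0]

```text
time: 17.05
position: [0.6185, 0.1027, 0.1014]
orientation: [0.0, 0.814, 0.581, 0.001]
contact_force: [0.3, -1.0, -2.9]
grip_width: 0.0329
```

>>> carry_out:
  moves:
    - [255,[0,0,0],-7]
    - [255,[0,0,0],-7]
    - [255,[0,0,0],-7]
    - [255,[0,0,0],-7]
    - [255,[0,0,0],-7]
    - [255,[0,0,0],-7]
    - [255,[0,0,0],-7]
    - [255,[0,0,0],-7]
    - [255,[0,0,0],-7]
    - [255,[0,0,0],-7]
    - [255,[0,0,0],-7]
    - [255,[0,0,0],-7]
    - [255,[0,0,0],-7]
    - [255,[0,0,0],-7]
    - [255,[0,0,0],0]
    - [255,[0,0,0],0]

```text
time: 18.38
position: [0.6185, 0.1005, 0.1009]
orientation: [0.001, 0.098, 0.995, 0.0]
contact_force: [-0.3, 0.3, -3.6]
grip_width: 0.033
```

```bash
python3 - <<'E'
from ov import *
plan(.6265,.148,.04,79)
c=cal("wrist"); im=manip.get_image("wrist")[:,:,::-1]; cv2.imwrite("pics/wrist13.png",im)
overlay("pics/wrist13.png",c,.5712,.2055,-.1921,"pics/w13o.png",(250,60,560,300),2.5)
E
```

```text
t 18.38 ydir 78.79 pos [0.6185 0.1005 0.1009] j7 1.1 turn tool deg -0.21 alt 179.79
before-turn delta [0.0014 0.0481 0.0609]  after-turn [0.0012 0.0481 0.0609]
```

View pics/w13o.png

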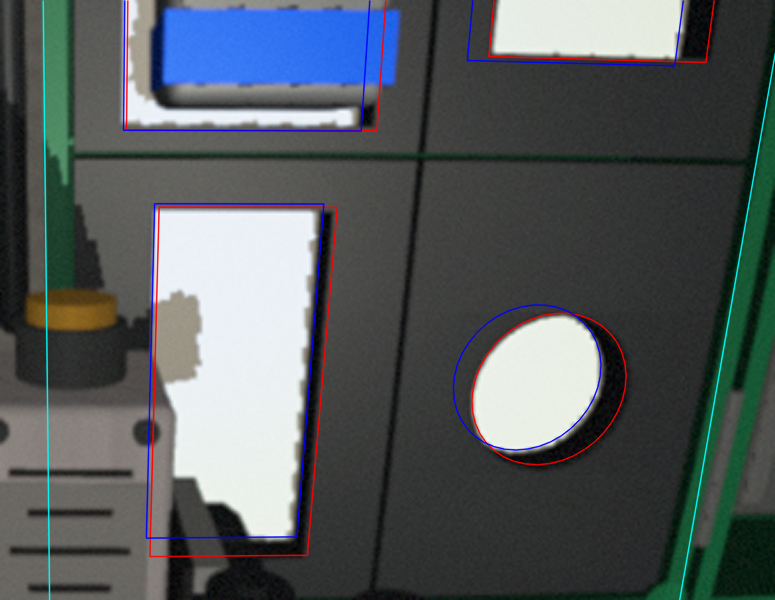

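View pics/wrist13.png

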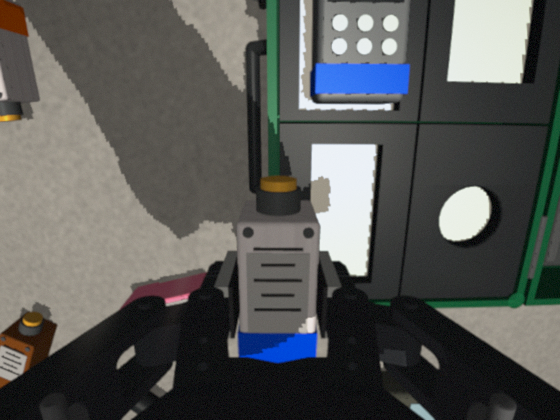

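>>> carry_out:
  moves:
    - [255,[0,0.016,0],-0.2]
    - [255,[0,0.016,0],0]
    - [255,[0.001,0.0161,0],0]
    - [255,[0,0,0.02],0]
    - [255,[0,0,0.02],0]
    - [255,[0,0,0.02],0]
    - [255,[0,0,0.008],0]
    - [255,[0,0,0.002],0]
    - [255,[0,0,0],0]
    - [255,[0,0,0],0]

```text
time: 19.27
position: [0.6269, 0.1488, 0.0309]
orientation: [0.001, 0.094, 0.996, 0.0]
contact_force: [0.8, 0.1, -2.3]
grip_width: 0.0326
```

```bash
python3 - <<'E'
from ov import *
plan(.6268,.1483,.028,79)
im=manip.get_image("wrist")[:,:,::-1]; cv2.imwrite("pics/wrist14.png",im); print(pose()[2]["contact_force"])
E
```

```text
t 19.27 ydir 79.22 pos [0.6269 0.1488 0.0309] j7 1.03 turn tool deg 0.22 alt -179.78
before-turn delta [-0.     -0.0005  0.0029]  after-turn [-0.     -0.0005  0.0029]
[ 0.65480753  0.41916132 -2.81348956]
```

View pics/wrist14.png

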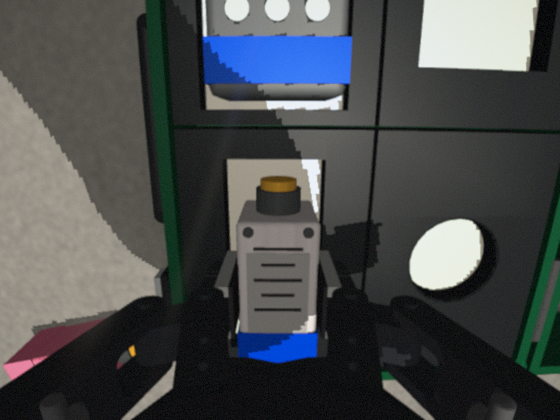

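>>> carry_out:
  moves:
    - [255,[0,-0.0005,0.0015],0]
    - [255,[0,0,0.0013],0]
    - [255,[0,0,0],0]
    - [255,[0,0,0],0]
    - [75,[0,0,0],0]
    - [75,[0,0,0],0]
    - [75,[0,0,0],0]
    - [75,[0,0,-0.01],0]
    - [75,[0,0,-0.03],0]
    - [75,[0,0,-0.03],0]
    - [75,[0,0,-0.03],0]
    - [75,[0,0,0],0]
    - [75,[0,0,0],0]

```text
time: 20.4
position: [0.6272, 0.148, 0.1296]
orientation: [0.002, 0.094, 0.996, 0.001]
contact_force: [-0.1, -0.3, -1.4]
grip_width: 0.0602
```

```bash
python3 - <<'E'
from ov import *
a=-.192
objov("wrist15","pics/w15o.png",[(.6268,.1483,a,-.031,.045,.034,.084),(.6268,.1483,a,-.045,.031,.034,.084),(.6268,.1483,a,-.052,.052,.048,.058)],(180,100,380,320),2.7)
plan(.603,-.349,.1,-90)
E
```

```text
t 20.45 ydir 79.23 pos [0.6264 0.1478 0.128 ] j7 1.04 turn tool deg -10.77 alt 169.23
before-turn delta [-0.0698 -0.4925  0.0278]  after-turn [ 0.0234 -0.4968  0.028 ]
```

View pics/w15o.png

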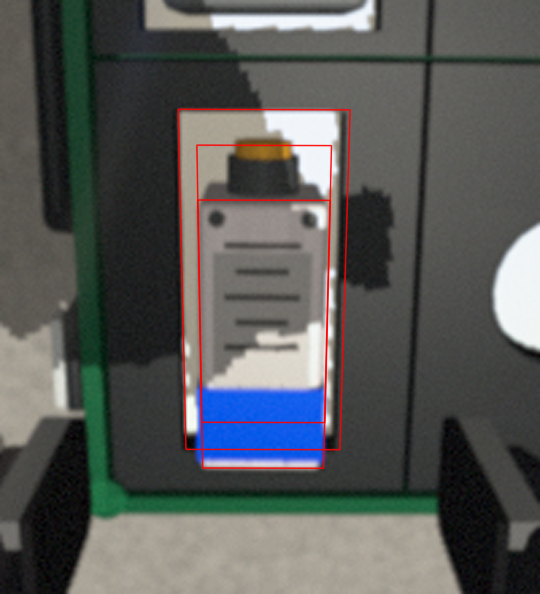

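The block is seated, connector end towards −x. Next is the blue probe.

>>> carry_out:
  moves:
    - [75,[0,0,0],7]
    - [75,[0,0,0],7]
    - [75,[0,0,0],7]
    - [75,[0,0,0],7]
    - [75,[0,0,0],7]
    - [75,[0,0,0],7]
    - [75,[0,0,0],7]
    - [75,[0,0,0],7]
    - [75,[0,0,0],7]
    - [75,[0,0,0],7]
    - [75,[0,0,0],7]
    - [75,[0,0,0],7]
    - [75,[0,0,0],7]
    - [75,[0,0,0],7]
    - [75,[0,0,0],7]
    - [75,[0,0,0],7]
    - [75,[0,0,0],7]
    - [75,[0,0,0],7]
    - [75,[0,0,0],7]
    - [75,[0,0,0],7]

```text
time: 22.12
position: [0.6256, 0.1476, 0.1262]
orientation: [0.0, 0.968, 0.249, -0.001]
contact_force: [0.8, -0.2, -0.4]
grip_width: 0.0604
```

>>> carry_out:
  moves:
    - [75,[-0.0164,0.0264,0],0]
    - [75,[-0.0164,0.0264,0],0]
    - [75,[-0.0164,0.0264,0],0]
    - [75,[-0.0164,0.0264,0],0]
    - [75,[-0.0164,0.0264,0],0]
    - [75,[-0.0164,0.0264,0],0]
    - [75,[-0.0164,0.0264,0],0]
    - [75,[-0.0164,0.0264,0],0]
    - [75,[-0.0164,0.0264,0],0]
    - [75,[-0.0164,0.0264,0],0]
    - [75,[-0.0164,0.0264,0],0]
    - [75,[-0.0164,0.0264,0],0]
    - [75,[-0.0164,0.0264,0],0]
    - [75,[-0.0164,0.0264,0],0]
    - [75,[-0.0164,0.0264,0.01],0]
    - [75,[-0.0164,0.0264,0.01],0]
    - [75,[0,0,0],0]
    - [75,[0,0,0],0]

```text
time: 23.62
position: [0.6016, -0.3508, 0.1053]
orientation: [-0.0, 0.968, 0.251, -0.001]
contact_force: [0.8, 0.5, -0.5]
grip_width: 0.0604
```

```bash
python3 - <<'E'
from ov import *
objov("wrist16","pics/w16o.png",[(.603,-.349,0,-.016,.016,.032,.042)],(180,60,430,300),2.5)
plan(.603,-.349,-.02,-60.8)
E
```

```text
t 23.67 ydir -60.84 pos [ 0.6026 -0.3492  0.1059] j7 -0.26 turn tool deg -0.04 alt 179.96
before-turn delta [0.0006 0.0002 0.1259]  after-turn [0.0004 0.     0.1259]
```

View pics/wrist16.png

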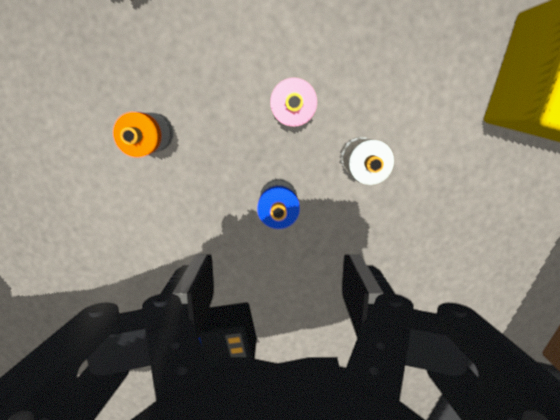

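View pics/w16o.png

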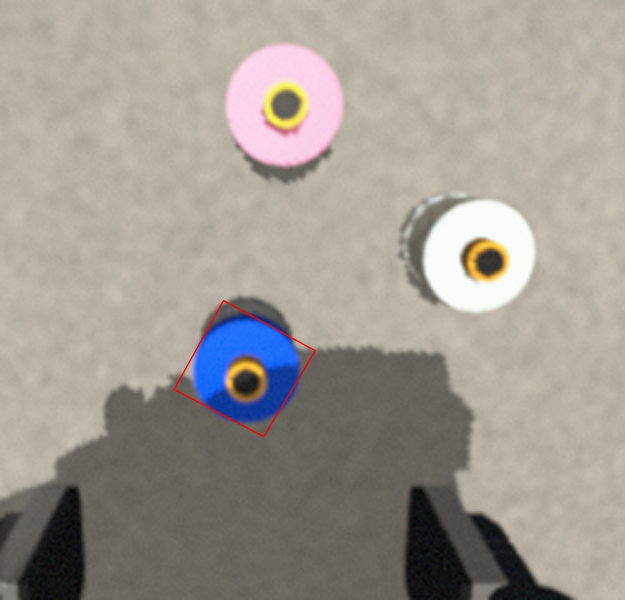

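>>> carry_out:
  moves:
    - [75,[0.0005,0,0.03],0]
    - [75,[0,0,0.03],0]
    - [75,[0,0,0.03],0]
    - [75,[0,0,0.015],0]
    - [75,[0,0,0.01],0]
    - [75,[0,0,0.006],0]
    - [75,[0,0,0],0]

```text
time: 24.25
position: [0.604, -0.3484, -0.0141]
orientation: [-0.0, 0.968, 0.253, -0.0]
contact_force: [0.5, 0.6, -0.2]
grip_width: 0.0603
```

```bash
python3 - <<'E'
from ov import *
plan(.603,-.349,-.015,-60.8); print(pose()[2]["contact_force"])
for n in ("wrist","scene"):
    im=manip.get_image(n)[:,:,::-1]; cv2.imwrite(f"pics/{n}17.png",im)
    if n=="scene": cv2.imwrite("pics/scene17c.png",cv2.resize(im[140:290,60:240],None,fx=4,fy=4,interpolation=2))
E
```

```text
t 24.25 ydir -60.74 pos [ 0.604  -0.3484 -0.0141] j7 -0.2 turn tool deg 0.06 alt -179.94
before-turn delta [-0.0012  0.      0.0009]  after-turn [-0.0012  0.      0.0009]
[ 0.47429055  0.56990872 -0.15095103]
```

View pics/wrist17.png

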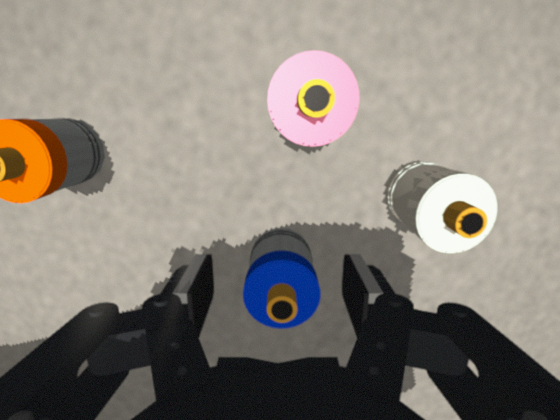

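View pics/scene17c.png

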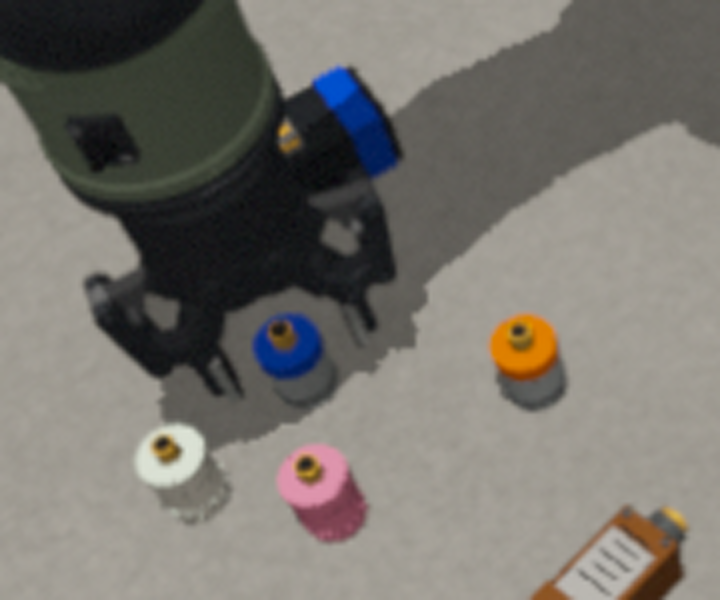

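>>> carry_out:
  moves:
    - [255,[-0.0005,0,0.001],0]
    - [255,[0,0,0],0]
    - [255,[0,0,0],0]
    - [255,[0,0,0],0]
    - [255,[0,0,0],0]
    - [255,[0,0,0],0]

```text
time: 24.85
position: [0.6039, -0.3492, -0.0137]
orientation: [0.0, 0.968, 0.252, 0.0]
contact_force: [-1.8, 1.6, 8.1]
grip_width: 0.0295
```

```bash
python3 - <<'E'
from ov import *
im=manip.get_image("wrist")[:,:,::-1]; cv2.imwrite(f"pics/wrist18.png",im)
plan(.6441,.2376,.1,-60.8); s=pose()[2]; print(s["contact_force"],s["grip_width"])
E
```

```text
t 24.9 ydir -60.77 pos [ 0.6039 -0.3492 -0.0137] j7 -0.2 turn tool deg 0.03 alt -179.97
before-turn delta [ 0.3217 -0.4924 -0.1138]  after-turn [ 0.3214 -0.4926 -0.1137]
[-1.79664545  1.89855335  8.79300109] 0.029675567144944057
```

View pics/wrist18.png

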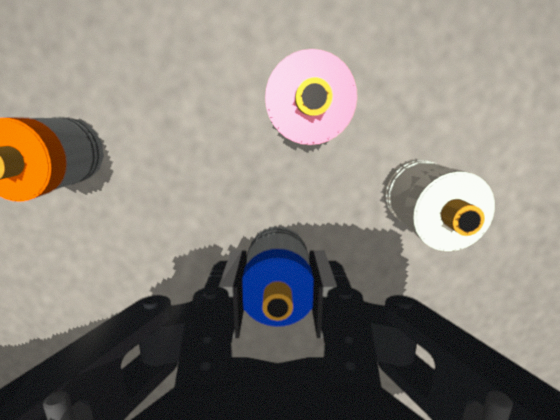

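>>> carry_out:
  moves:
    - [255,[0,0,-0.008],0]
    - [255,[0,0,-0.012],0]
    - [255,[0,0,0],0]
    - [255,[0,0,0],0]

```text
time: 25.23
position: [0.6041, -0.3493, 0.0064]
orientation: [0.001, 0.968, 0.252, 0.001]
contact_force: [-0.3, -0.6, -1.8]
grip_width: 0.0294
```

```bash
python3 - <<'E'
from ov import *
for n in ("wrist","scene"):
    im=manip.get_image(n)[:,:,::-1]; cv2.imwrite(f"pics/{n}19.png",im)
    if n=="scene": cv2.imwrite("pics/scene19c.png",cv2.resize(im[140:290,60:240],None,fx=4,fy=4,interpolation=2))
s=pose()[2]; print(s["position"],s["contact_force"],s["grip_width"])
E
```

```text
[ 0.6034991  -0.34882399  0.00515014] [-0.15198682 -0.16128362 -1.34992452] 0.02950636899363283
```

View pics/scene19c.png

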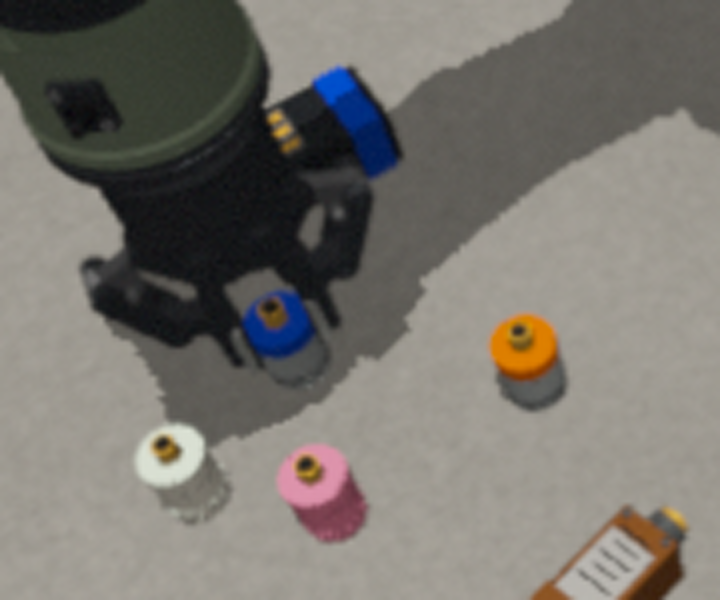

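View pics/wrist19.png

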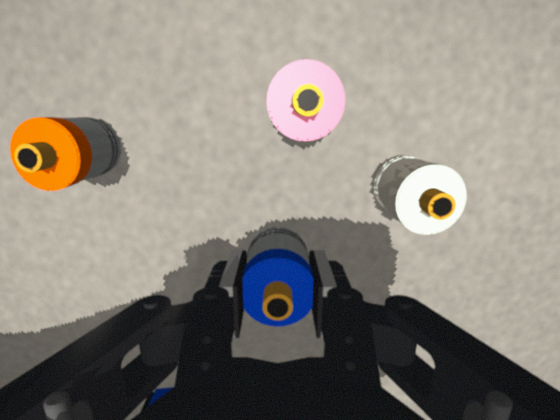

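The probe is held steadily: it looks the same in the wrist view before and after the lift. I'll carry it to its recess without turning, since it is round.

>>> carry_out:
  moves:
    - [255,[0,0,-0.03],0]
    - [255,[0,0,-0.035],0]
    - [255,[0,0,-0.035],0]
    - [255,[0.0161,-0.0246,0],0]
    - [255,[0.0161,-0.0246,0],0]
    - [255,[0.0161,-0.0246,0],0]
    - [255,[0.0161,-0.0246,0],0]
    - [255,[0.0161,-0.0246,0],0]
    - [255,[0.0161,-0.0246,0],0]
    - [255,[0.0161,-0.0246,0],0]
    - [255,[0.0161,-0.0246,0],0]
    - [255,[0.0161,-0.0246,0],0]
    - [255,[0.0161,-0.0246,0],0]
    - [255,[0.0161,-0.0246,0],0]
    - [255,[0.0161,-0.0246,0],0]
    - [255,[0.0161,-0.0246,0],0]
    - [255,[0.0161,-0.0246,0],0]
    - [255,[0.0161,-0.0246,0],0]
    - [255,[0.0161,-0.0246,0],0]

```text
time: 26.92
position: [0.6358, 0.1218, 0.1048]
orientation: [-0.0, 0.968, 0.252, -0.0]
contact_force: [1.2, -1.3, -1.0]
grip_width: 0.0292
```

>>> carry_out:
  moves:
    - [255,[0.0161,-0.0246,0],0]
    - [255,[0.0161,-0.0246,0],0]
    - [255,[0,0,0],0]
    - [255,[0,0,0],0]

```text
time: 27.25
position: [0.6396, 0.1809, 0.1043]
orientation: [-0.0, 0.967, 0.254, -0.0]
contact_force: [0.1, 0.0, -1.2]
grip_width: 0.0296
```

```bash
python3 - <<'E'
from ov import *
plan(.6441,.2376,.0323,-60.8)
c=cal("wrist"); im=manip.get_image("wrist")[:,:,::-1]; cv2.imwrite("pics/wrist20.png",im)
overlay("pics/wrist20.png",c,.5715,.2055,-.1921,"pics/w20o.png",(100,60,460,350),2.0)
E
```

```text
t 27.25 ydir -60.59 pos [0.6396 0.1809 0.1043] j7 -1.01 turn tool deg 0.21 alt -179.79
before-turn delta [ 0.0318 -0.0472  0.072 ]  after-turn [ 0.0316 -0.0473  0.072 ]
```

View pics/w20o.png

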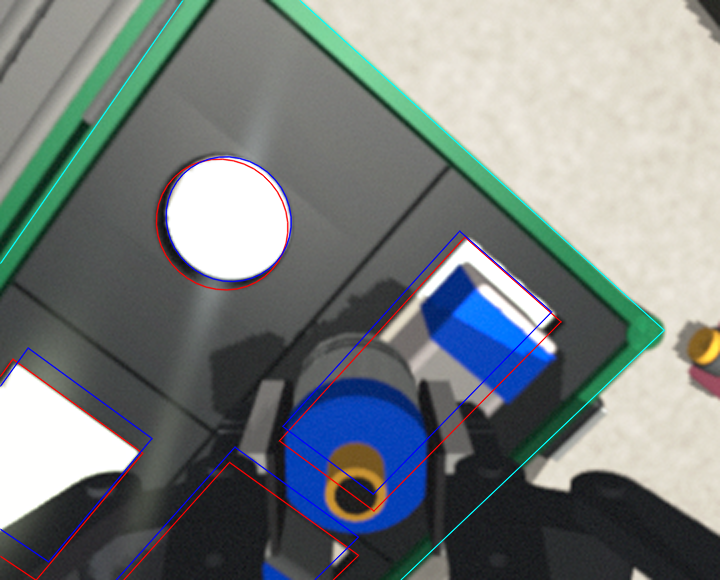

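```bash
python3 - <<'E'
from ov import *
c=cal("wrist"); p,R,s=pose()
P=at_z(c,[278.2,307.2],p[2]+.0137+.053); print(P, R.T@(P-p))
# top face blue ellipse centre
P=at_z(c,[100+355/2,60+455/2],p[2]+.0137+.042); print(P, R.T@(P-p))
E
```

```text
[0.63817043 0.17814734 0.17130237] [-1.89273372e-03 -5.72362607e-05 -6.66983740e-02]
[0.6401716  0.17958574 0.16030237] [ 0.00056595 -0.0003367  -0.05570063]
```

>>> carry_out:
  moves:
    - [255,[0.016,-0.0236,0],0]
    - [255,[0.016,-0.0236,0],0]
    - [255,[0,0,0],0]
    - [255,[0,0,0.02],0]
    - [255,[0,0,0.02],0]
    - [255,[0,0,0.016],0]
    - [255,[0,0,0],0]
    - [255,[0,0,0],0]

```text
time: 27.97
position: [0.6449, 0.2343, 0.0489]
orientation: [0.0, 0.968, 0.252, -0.001]
contact_force: [0.8, 0.4, 0.1]
grip_width: 0.0301
```

```bash
python3 - <<'E'
from ov import *
plan(.6443,.2376,.0323,-60.8)
im=manip.get_image("wrist")[:,:,::-1]; cv2.imwrite("pics/wrist21.png",im); print(pose()[2]["contact_force"])
E
```

```text
t 27.97 ydir -60.85 pos [0.6449 0.2343 0.0489] j7 -1.06 turn tool deg -0.05 alt 179.95
before-turn delta [ 0.0011 -0.0032  0.0166]  after-turn [ 0.0011 -0.0032  0.0166]
[ 0.30200276 -0.30391915 -0.95066819]
```

View pics/wrist21.png

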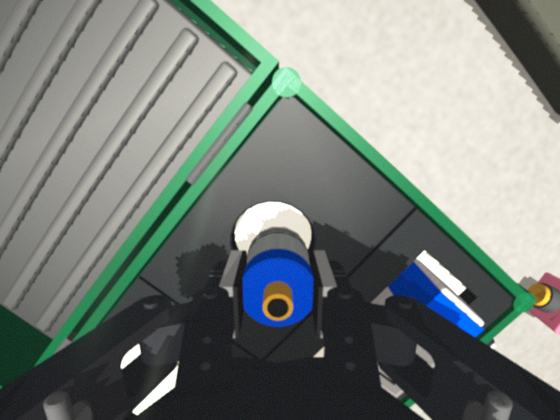

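>>> carry_out:
  moves:
    - [255,[0.001,-0.003,0],0]
    - [255,[0,0,0.008],0]
    - [255,[0,0,0.006],0]
    - [255,[0,0,0],0]
    - [255,[0,0,0],0]

```text
time: 28.43
position: [0.6442, 0.2388, 0.0347]
orientation: [0.0, 0.968, 0.252, -0.0]
contact_force: [1.2, 0.7, -1.4]
grip_width: 0.0293
```

```bash
python3 - <<'E'
from ov import *
im=manip.get_image("wrist")[:,:,::-1]; cv2.imwrite("pics/wrist22.png",im);plan(.6443,.2376,.0323,-60.8); print(pose()[2]["contact_force"])
E
```

```text
t 28.48 ydir -60.77 pos [0.6444 0.2387 0.035 ] j7 -1.06 turn tool deg 0.03 alt -179.97
before-turn delta [-0.0007  0.0009  0.0027]  after-turn [-0.0007  0.0009  0.0027]
[ 1.08883093 -0.42655608 -0.70955241]
```

View pics/wrist22.png

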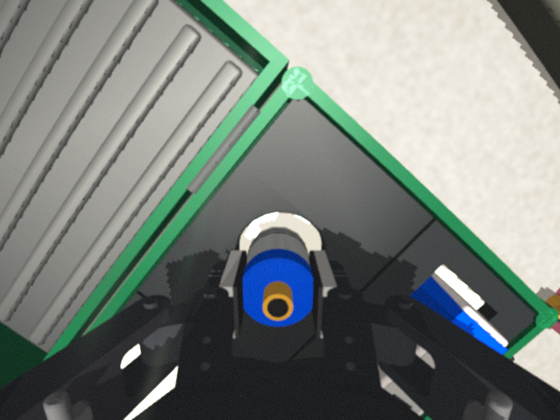

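>>> carry_out:
  moves:
    - [255,[-0.0005,0.0007,0.001],0]
    - [255,[0,0,0.0015],0]
    - [255,[0,0,0],0]
    - [255,[0,0,0],0]
    - [75,[0,0,0],0]
    - [75,[0,0,0],0]
    - [75,[0,0,0],0]
    - [75,[0,0,0],0]
    - [75,[0,0,-0.01],0]
    - [75,[0,0,-0.03],0]
    - [75,[0,0,-0.03],0]
    - [75,[0,0,-0.03],0]
    - [75,[0,0,0],0]
    - [75,[0,0,0],0]

```text
time: 29.65
position: [0.6453, 0.2383, 0.1351]
orientation: [-0.0, 0.968, 0.252, 0.002]
contact_force: [-0.7, -0.0, 0.0]
grip_width: 0.0599
```

```bash
python3 - <<'E'
from ov import *
objov("wrist23","pics/w23o.png",[(.6443,.2376,0,-.016,.016,.032,.088),(.6443,.2376,0,-.006,.006,.012,.099)],(160,60,420,300),2.5)
plan(.4593,-.3634,.1,-50)
E
```

```text
t 29.7 ydir -60.76 pos [0.6445 0.2383 0.1335] j7 -1.11 turn tool deg -10.76 alt 169.24
before-turn delta [-0.4555  0.4346  0.0329]  after-turn [-0.5286  0.3419  0.0335]
```

View pics/w23o.png

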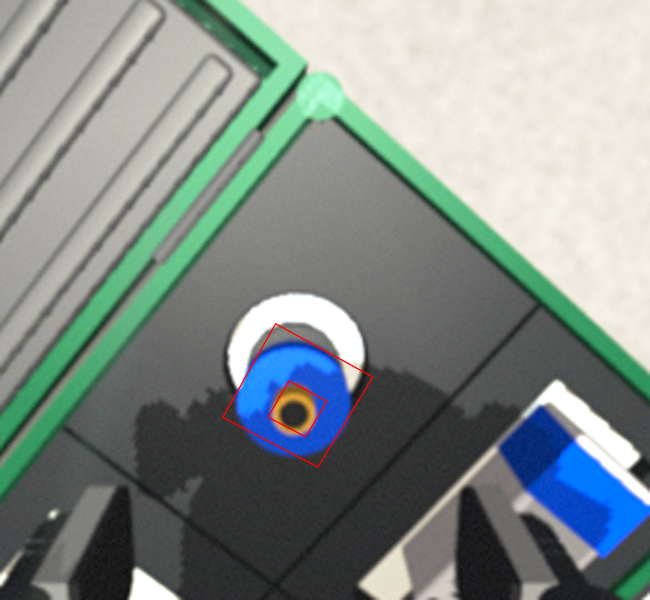

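The probe sits centred in its recess. Next is the battery.

>>> carry_out:
  moves:
    - [45,[0,0,0],-6.72]
    - [45,[0,0,0],-6.72]
    - [45,[0,0,0],-6.72]
    - [45,[0,0,0],-6.72]
    - [45,[0,0,0],-6.72]
    - [45,[0,0,0],-6.72]
    - [45,[0,0,0],-6.72]
    - [45,[0,0,0],-6.72]
    - [45,[0,0,0],-6.72]
    - [45,[0,0,0],-6.72]
    - [45,[0,0,0],-6.72]
    - [45,[0,0,0],-6.72]
    - [45,[0,0,0],-6.72]
    - [45,[0,0,0],-6.72]
    - [45,[0,0,0],-6.72]

```text
time: 30.95
position: [0.6437, 0.2378, 0.1316]
orientation: [-0.001, 0.42, 0.908, -0.001]
contact_force: [-0.3, 0.1, -0.2]
grip_width: 0.0704
```

>>> carry_out:
  moves:
    - [45,[-0.0171,-0.0264,0],0]
    - [45,[-0.0171,-0.0264,0],0]
    - [45,[-0.0171,-0.0264,0],0]
    - [45,[-0.0171,-0.0264,0],0]
    - [45,[-0.0171,-0.0264,0],0]
    - [45,[-0.0171,-0.0264,0],0]
    - [45,[-0.0171,-0.0264,0],0]
    - [45,[-0.0171,-0.0264,0],0]
    - [45,[-0.0171,-0.0264,0],0]
    - [45,[-0.0171,-0.0264,0],0]
    - [45,[-0.0171,-0.0264,0],0]
    - [45,[-0.0171,-0.0264,0],0]
    - [45,[-0.0171,-0.0264,0],0]
    - [45,[-0.0171,-0.0264,0],0]
    - [45,[-0.0171,-0.0264,0],0]
    - [45,[-0.0171,-0.0264,0],0]
    - [45,[-0.0171,-0.0264,0],0]
    - [45,[-0.0171,-0.0264,0],0]
    - [45,[-0.0171,-0.0264,0],0]
    - [45,[-0.0171,-0.0264,0],0]

```text
time: 32.62
position: [0.4589, -0.3645, 0.1319]
orientation: [-0.001, 0.422, 0.906, 0.0]
contact_force: [0.6, 0.1, -0.2]
grip_width: 0.0702
```

>>> carry_out:
  moves:
    - [45,[0,0,0],0]
    - [45,[0,0,0],0]

```text
time: 32.78
position: [0.4585, -0.3649, 0.1318]
orientation: [-0.001, 0.424, 0.906, -0.0]
contact_force: [1.3, -0.3, -0.8]
grip_width: 0.0701
```

```bash
python3 - <<'E'
from ov import *
objov("wrist24","pics/w24o.png",[(.4593,-.3634,np.radians(-50),-.033,.033,.046,.042)],(180,100,400,330),2.6)
plan(.4593,-.3634,-.02,40)
E
```

```text
t 32.83 ydir 39.97 pos [ 0.4594 -0.3634  0.1318] j7 1.39 turn tool deg -0.03 alt 179.97
before-turn delta [-0.0002 -0.      0.1518]  after-turn [ 0.000e+00 -1.000e-04  1.518e-01]
```

View pics/wrist24.png

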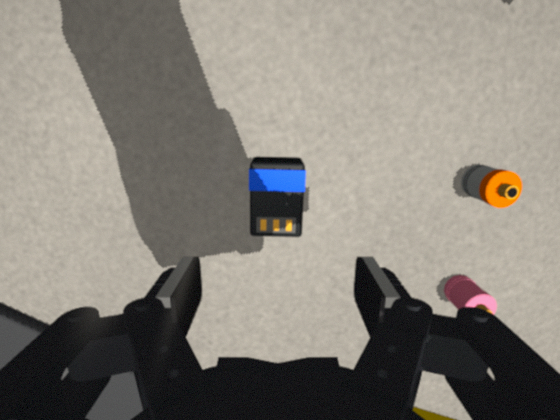

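View pics/w24o.png

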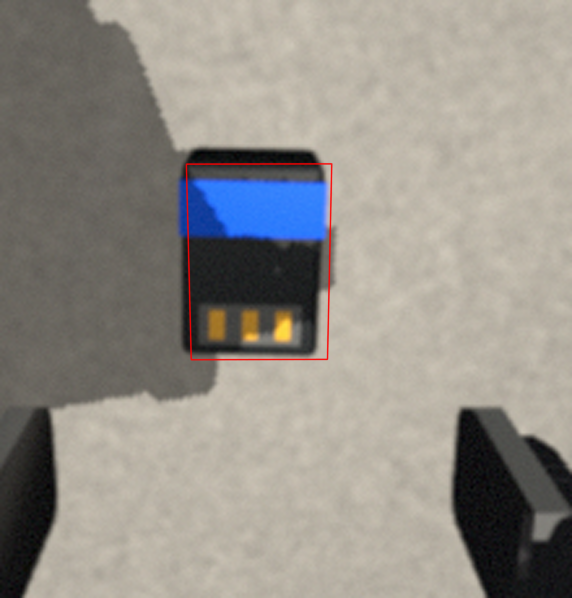

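>>> carry_out:
  moves:
    - [45,[0.0005,-0.002,0.03],0]
    - [45,[0,0,0.03],0]
    - [45,[0,0,0.03],0]
    - [45,[0,0,0.03],0]
    - [45,[0,0,0.012],0]
    - [45,[0,0,0],0]
    - [45,[0,0,0],0]

```text
time: 33.42
position: [0.4584, -0.3639, 0.001]
orientation: [-0.0, 0.422, 0.907, 0.0]
contact_force: [-0.1, -0.1, 0.5]
grip_width: 0.0704
```

```bash
python3 - <<'E'
from ov import *
objov("wrist25","pics/w25o.png",[(.4593-.0015,-.3634-.0013,np.radians(-50),-.033,.033,.046,.042)],(150,140,410,370),2.6)
plan(.4578,-.3647,-.019,40)
E
```

```text
t 33.47 ydir 40.06 pos [ 0.4589 -0.3644  0.0019] j7 1.43 turn tool deg 0.06 alt -179.94
before-turn delta [ 0.0005 -0.001   0.0208]  after-turn [ 0.0005 -0.001   0.0209]
```

View pics/w25o.png

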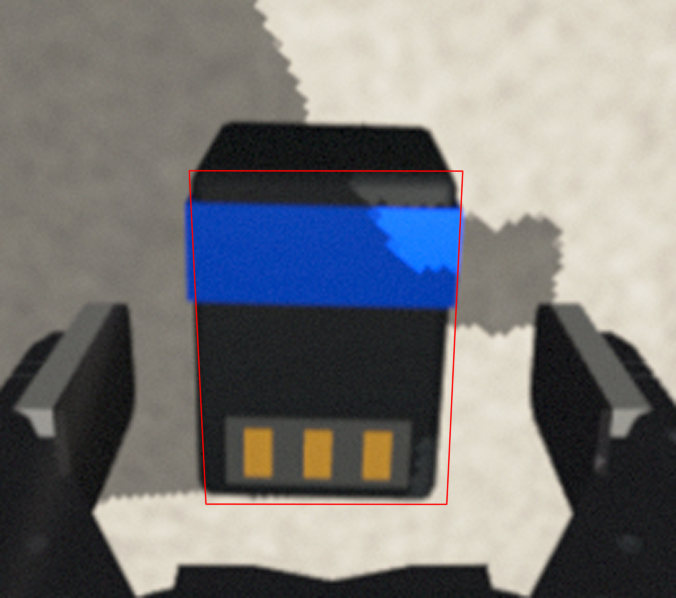

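>>> carry_out:
  moves:
    - [45,[0.0005,-0.0015,0.01],1.5]
    - [45,[0,0,0.011],0]
    - [45,[0,0,0],0]
    - [255,[0,0,0],0]
    - [255,[0,0,0],0]
    - [255,[0,0,0],0]
    - [255,[0,0,0],0]
    - [255,[0,0,0],0]
    - [255,[0,0,0],0]

```text
time: 34.22
position: [0.4568, -0.3651, -0.0199]
orientation: [0.0, 0.434, 0.901, -0.0]
contact_force: [-1.3, 0.7, 7.1]
grip_width: 0.0451
```

```bash
python3 - <<'E'
from ov import *
im=manip.get_image("wrist")[:,:,::-1]; cv2.imwrite("pics/wrist26.png",im)
plan(.5155,.2626,.1,79);s=pose()[2]; print(s["contact_force"],s["grip_width"])
E
```

```text
t 34.27 ydir 38.53 pos [ 0.4568 -0.3651 -0.0199] j7 1.42 turn tool deg -40.47 alt 139.53
before-turn delta [ 0.4545  0.437  -0.1201]  after-turn [ 0.0621  0.6274 -0.1199]
[-1.5462884   0.9882176   5.78222734] 0.045056425108725956
```

View pics/wrist26.png

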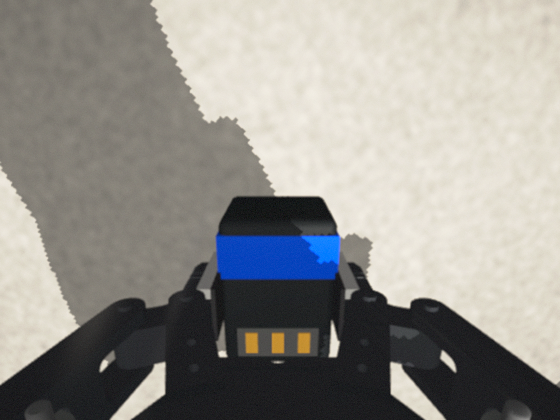

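>>> carry_out:
  moves:
    - [255,[0,0,-0.02],0]
    - [255,[0,0,-0.035],0]
    - [255,[0,0,-0.035],0]
    - [255,[0,0,-0.035],0]
    - [255,[0.0227,0.0219,0],0]
    - [255,[0.0227,0.0219,0],0]
    - [255,[0.0227,0.0219,0],0]
    - [255,[0.0227,0.0219,0],0]
    - [255,[0.0227,0.0219,0],0]
    - [255,[0.0227,0.0219,0],0]
    - [255,[0.0227,0.0219,0],0]
    - [255,[0.0227,0.0219,0],0]
    - [255,[0.0227,0.0219,0],0]
    - [255,[0.0227,0.0219,0],0]
    - [255,[0.0227,0.0219,0],0]
    - [255,[0.0227,0.0219,0],0]
    - [255,[0.0227,0.0219,0],0]
    - [255,[0.0227,0.0219,0],0]
    - [255,[0.0227,0.0219,0],0]
    - [255,[0.0227,0.0219,0],0]

```text
time: 35.93
position: [0.5044, 0.1391, 0.1047]
orientation: [0.0, 0.434, 0.901, 0.0]
contact_force: [1.2, 0.0, -1.7]
grip_width: 0.0444
```

>>> carry_out:
  moves:
    - [255,[0.0227,0.0219,0],0]
    - [255,[0.0227,0.0219,0],0]
    - [255,[0,0,0],-6.75]
    - [255,[0,0,0],-6.75]
    - [255,[0,0,0],-6.75]
    - [255,[0,0,0],-6.75]
    - [255,[0,0,0],-6.75]
    - [255,[0,0,0],-6.75]
    - [255,[0,0,0],0]
    - [255,[0,0,0],0]

```text
time: 36.77
position: [0.5105, 0.2, 0.1046]
orientation: [-0.0, 0.098, 0.995, 0.0]
contact_force: [-0.6, -0.1, -2.5]
grip_width: 0.0451
```

```bash
python3 - <<'E'
from ov import *
plan(.5155,.2626,.0261,79); print(pose()[2]["grip_width"])
c=cal("wrist"); im=manip.get_image("wrist")[:,:,::-1]; cv2.imwrite("pics/wrist27.png",im)
overlay("pics/wrist27.png",c,.5715,.2055,-.1921,"pics/w27o.png",(150,60,560,350),1.9)
E
```

```text
t 36.77 ydir 78.79 pos [0.5105 0.2    0.1046] j7 0.9 turn tool deg -0.21 alt 179.79
before-turn delta [0.0072 0.0623 0.0785]  after-turn [0.007  0.0624 0.0785]
0.04513056739077043
```

View pics/w27o.png

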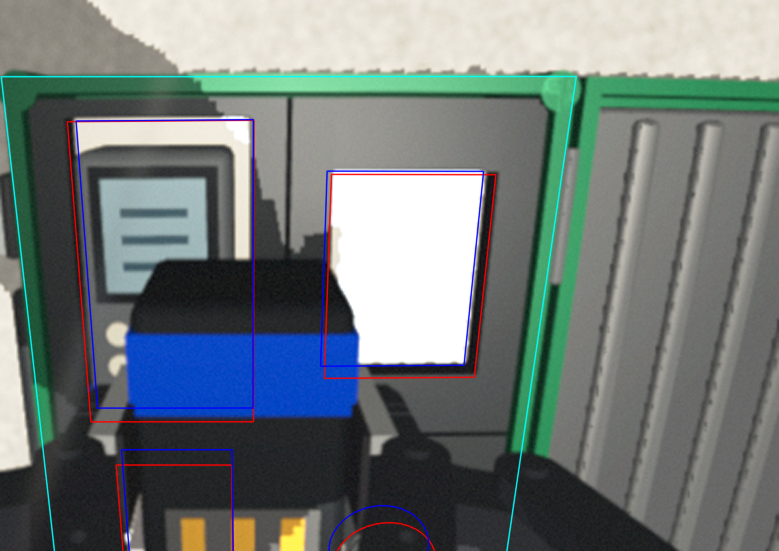

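>>> carry_out:
  moves:
    - [255,[0.0023,0.0208,0],-0.2]
    - [255,[0.0023,0.0208,0],0]
    - [255,[0.0023,0.0208,0],0]
    - [255,[0,0,0],0]
    - [255,[0,0,0.02],0]
    - [255,[0,0,0.02],0]
    - [255,[0,0,0.018],0]
    - [255,[0,0,0],0]
    - [255,[0,0,0],0]

```text
time: 37.57
position: [0.515, 0.2626, 0.0463]
orientation: [-0.001, 0.095, 0.995, -0.001]
contact_force: [-0.0, -0.8, -2.2]
grip_width: 0.0449
```

```bash
python3 - <<'E'
from ov import *
plan(.5157,.2628,.0261,79); print(pose()[2]["contact_force"])
im=manip.get_image("wrist")[:,:,::-1]; cv2.imwrite("pics/wrist28.png",im)
E
```

```text
t 37.57 ydir 79.12 pos [0.515  0.2626 0.0463] j7 0.81 turn tool deg 0.12 alt -179.88
before-turn delta [-0.0006  0.0004  0.0202]  after-turn [-0.0006  0.0003  0.0202]
[-0.01851866 -0.78247546 -2.15377484]
```

View pics/wrist28.png

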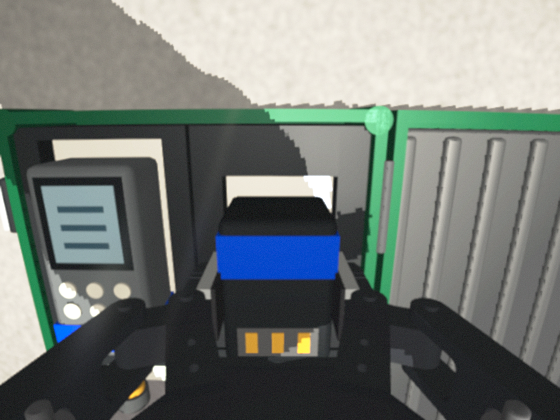

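>>> carry_out:
  moves:
    - [255,[0,0,0.01],0]
    - [255,[0,0,0.007],0]
    - [255,[0,0,0.001],0]
    - [255,[0,0,0],0]
    - [255,[0,0,0],0]

```text
time: 38.03
position: [0.5156, 0.2628, 0.0287]
orientation: [-0.0, 0.094, 0.996, -0.0]
contact_force: [-0.3, 0.2, -2.4]
grip_width: 0.0449
```

>>> carry_out:
  moves:
    - [255,[0,0,0.0015],0]
    - [255,[0,0,0.001],0]
    - [255,[0,0,0],0]
    - [255,[0,0,0],0]
    - [65,[0,0,0],0]
    - [65,[0,0,0],0]
    - [65,[0,0,0],0]
    - [65,[0,0,0],0]
    - [65,[0,0,-0.01],0]
    - [65,[0,0,-0.03],0]
    - [65,[0,0,-0.04],0]
    - [65,[0,0,-0.04],0]
    - [65,[0,0,0],0]
    - [65,[0,0,0],0]

```text
time: 39.2
position: [0.5166, 0.2635, 0.1492]
orientation: [0.002, 0.094, 0.996, 0.001]
contact_force: [0.5, -0.4, -1.0]
grip_width: 0.0636
```

```bash
python3 - <<'E'
from ov import *
a=-.192
objov("wrist29","pics/w29o.png",[(.5157,.2628,a,-.033,.033,.046,.088),(.5157,.2628,a,-.04,.04,.06,.058),(.498,.1733,a,-.052,.052,.052,.082)],(130,90,430,330),2.5)
s=pose()[2]; print(s["position"],s["contact_force"])
for n in ("top","scene"):
    im=manip.get_image(n)[:,:,::-1]; cv2.imwrite(f"pics/{n}29.png",im)
E
```

```text
[0.51577606 0.26303352 0.14742144] [-0.49020917 -0.14277924 -0.95507477]
```

View pics/w29o.png

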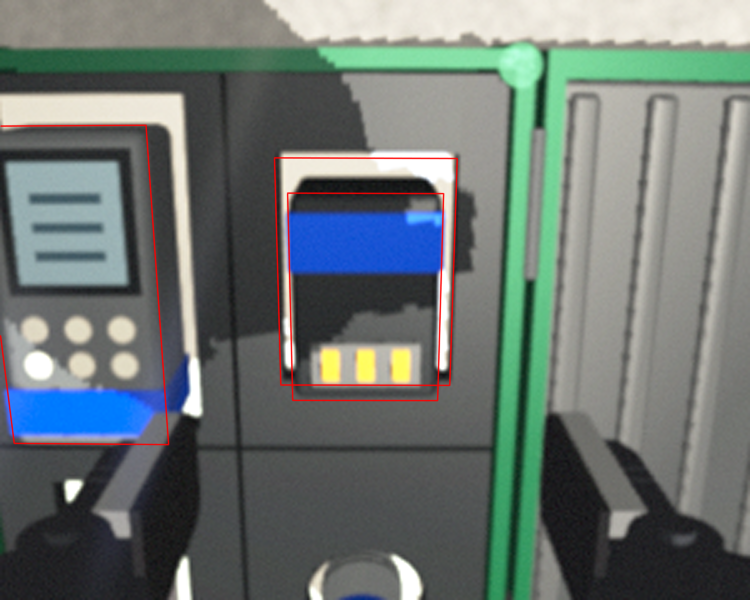

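View pics/scene29.png

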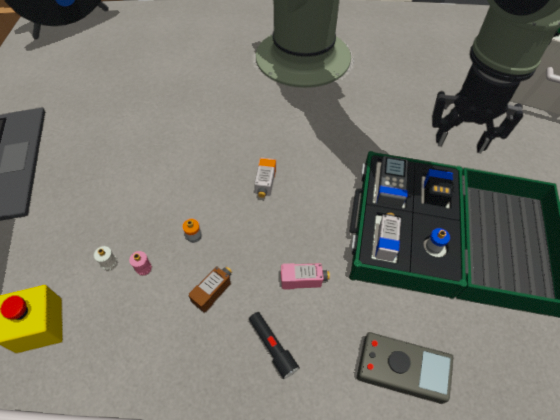

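View pics/top29.png

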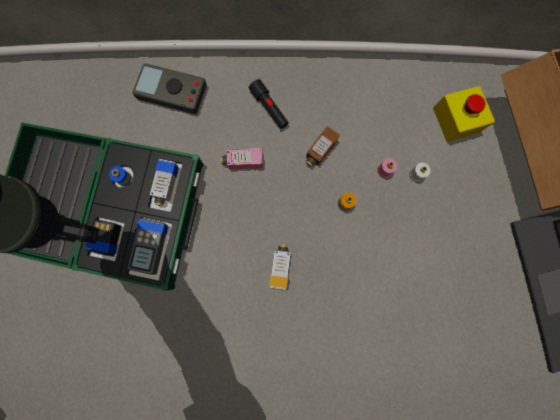

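All four pieces are in the case, and the orange block and probe look unmoved. Before handing in I'll check the seating in the scene view and compare the orange pieces with the first picture.

```bash
python3 - <<'E'
from ov import *
c=cal("scene"); im=cv2.imread("pics/scene29.png"); x0,y0,S=350,145,6
cr=cv2.resize(im[y0:y0+100,x0:x0+125],None,fx=S,fy=S,interpolation=2)
def q(x,y,a,xm,xp,W,z,col=(0,0,255)):
    P=[[x+np.cos(a)*i-np.sin(a)*j,y+np.sin(a)*i+np.cos(a)*j,z] for i,j in ((xp,W/2),(xm,W/2),(xm,-W/2),(xp,-W/2))]
    u=(proj(c,P)-[x0,y0]+.5)*S; cv2.polylines(cr,[u.astype(np.int32).reshape(-1,1,2)],True,col,1,cv2.LINE_AA)
a=-.192
q(.498,.173,a,-.052,.052,.052,.082); q(.6268,.1483,a,-.031,.045,.034,.084); q(.5157,.2628,a,-.033,.033,.046,.088); q(.6443,.2378,a,-.016,.016,.032,.088); q(.6443,.2378,a,-.006,.006,.012,.099)
cv2.imwrite("pics/s29o.png",cr)
A=cv2.imread("pics/top0.png").astype(int);B=cv2.imread("pics/top29.png").astype(int)
for n,(x,y) in dict(block_other=(280,266),probe_other=(348,201)).items():
    print(n,np.abs(A-B)[y-30:y+30,x-25:x+25].max(), np.abs(A-B)[y-30:y+30,x-25:x+25].mean())
A=cv2.imread("pics/scene0.png").astype(int);B=im.astype(int)
print(np.abs(A-B)[150:205,250:285].mean(),np.abs(A-B)[215:245,175:205].mean())
E
```

```text
block_other 8 5.73
probe_other 8 5.553888888888889
4.808138528138528 4.43
```

View pics/s29o.png

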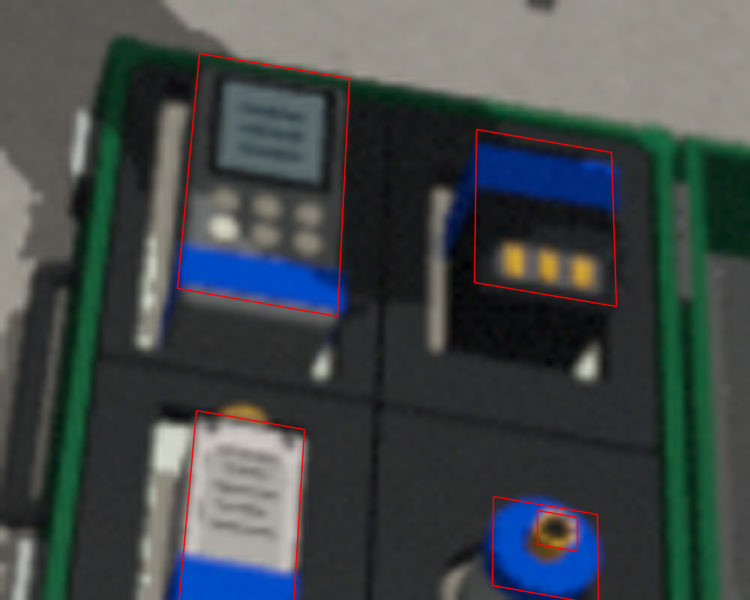

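Every outline drawn at full seating depth matches the picture, the gripper is clear, and the orange pieces show no change beyond noise. I'll hand the job in.

```bash
python3 - <<'E'
from h import *
s=manip.state(); print(s["time"],np.abs(s["qvel"]).max(),s["contact_force"])
print(manip.close_job())
E
```

```text
39.35 0.014976701648946105 [ 0.17761758  0.59731276 -1.05398179]
the job is handed in; nothing more can be done
None
```

All four blue pieces (meter, block, probe, battery) are packed in their own recesses, and I handed the job in at 39.4 s. I lowered each one to about 1 mm from the floor or less before letting go.

**Last checks:** Outlines drawn at full seating depth matched all four pieces in the scene and wrist pictures to about 1–2 mm. All four look upright and in line. The orange block and probe differ from the first pictures only by image noise, and the gripper was clear of everything.

**What went wrong on the way:** The first grip on the meter closed on air. The real pad tips sit about 38 mm behind the reported tool point, which disagrees with the interface text. The wrist and scene cameras agreed on this, so I allowed for it in every later grasp and nothing was disturbed.

**Not fully explained:** The probe's grip width read 29.5 mm against its 32 mm diameter. The other pieces read only about 1 mm under their size. It showed no slip or tilt when lifted.

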